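Clamp a V-block with a ratchet lever

TASK

Set the steel V-block upright on the bed of the ratchet clamp, square between the sprung pad and the end stop, and let go of it. Then swing the ratchet lever back and forth until the pad has pushed the block right against the end stop and the lever begins to stiffen, and tighten about two notches more (three at most), so that the block is held firmly but not over-squeezed. Leave the lever, and do not disturb the loose things standing around.

Things in the scene. Friction and masses are not known exactly. Their poses are not given: they have to be found in the camera images.
- v_block: The workpiece: loose ground-steel V-block, 0.45 to 0.67 kg, 52 (its x) x 48 (its y) x 40 mm high, V groove open at the top. Origin: centre of its underside. It starts on the bench to the right of the clamp. Lift it by its two flat sides that face +x and -x (52 mm apart). It goes into the clamp with its y along the clamp's y (either way round).
- clamp_base: Bench ratchet clamp, fixed down. Dark base plate 110 (x) x 292 (y) x 14 mm, from y = -74 to +218 mm. Origin: on the bench, straight under the wheel's axis; its y points from the wheel along the clamping line (x = 0) to the end stop, its z up. A grey gear housing (64 x 94 mm, top 59 mm high) carries the wheel; the lever stands out to the clamp's -x side.
- bed (a point): Point on the top of the clamp's steel bed, on the clamping line, 132 mm from the wheel axis: between pad and end stop; axes as the clamp's. The bed is 20 mm above the bench, 64 mm wide; a low rail along each side rises 4 mm above it, and the 52 mm block fits between the rails with 6 mm to spare each side.
- end_stop: Fixed dark steel stop on the bed, 60 mm wide, 36 mm high, 16 mm thick at the top. Origin: on the bed (20 mm above the bench), in the middle of the face that looks at the pad; axes as the clamp's, so the block seated against it has its origin at x = 0, y = -24 mm, z = 0 here. Its place along the bed differs from case to case.
- pad: Sprung steel pad, 46 (x) x 32 (z) x 8 mm, that presses the block along the clamp's +y. Origin: middle of its pressing face, 40 mm above the bench. At the start it stands 58 to 70 mm from the end stop. It is carried by a ram (2.7 mm a notch) and can spring back 16 mm on it, at about 6.5 N per mm.
- wheel_axis (a point): Point on the vertical axis of wheel and lever, 66 mm above the bench. Steel ratchet wheel, 104 mm across, 20 saw teeth (a notch = 0.314 rad). It turns only clockwise seen from above; a holding pawl stops it turning back, so the last whole notch reached stays when the lever goes back. Each notch past first contact adds about 17 N of clamping force.
- handle (a point): Point on the axis of the lever's upright black grip, 120 mm from the wheel axis, 125 mm above the bench. The grip is a round post 20 mm across, from 88 to 146 mm above the bench; the steel lever bar under it is 22 mm wide, its top 83 mm above the bench.
- lever (a joint): Ratchet lever angle (rad), between stops at -0.76 and +0.76; 0 = pointing to the clamp's -x, growing as the grip swings to the clamp's +y, which drives the wheel, about 4 notches a full swing; the other way it only clicks back. It stays where left. The free swing takes about 1 N at the grip while moving, near 0 at rest; each notch of clamping adds about 1.2 N. Over 5 N of clamping load at the grip is too much.
- weight: Bystander: loose metal laboratory weight, 24 mm across, 40 mm high. Origin: centre of its underside. Leave alone.
- vial: Bystander: loose small white vial with cap, 22 mm across, 53 mm high. Origin: centre of its underside. Leave alone.
- label_roll: Bystander: loose roll of blank labels, 66 mm across, 40 mm high. Origin: centre of its underside. Leave alone.
There are look-alikes about, which are no part of the job. Leave any blue look-alike of the v_block alone.

How it is judged:
By the outcome, as a careful person would: the job done as asked, in the order asked, and still so for the second after the job is handed in, with the robot touching nothing.
It also fails if it takes over 72 s, if anything falls off the work surface, if the arm or the gripper's body presses on something with over 40 N, if the wrist force passes 120 N, or if a joint passes its speed limit or range.

ROBOT

A 6-joint arm with a two-finger parallel gripper is mounted at the origin on a cart in front of the work surface, level with it; the furniture and walls round the work are solid. World frame = base frame: x ahead of the robot, y to its left, z up, the work surface at z = 0. Lengths are in m, angles in rad, forces in N, time in s.
With the tool pointing down it reaches from about 0.35 to 0.975 m from the base axis. Payload 4.9 kg.
Tool frame: the origin (TCP) lies on the centre line of the jaws, within the pads' length; the fingertips stand 14 mm ahead of it and the grasp point (between the pads) lies 5 mm behind it; y points along the fingers, z is the direction in which the jaws open and shut, and the axes are right-handed (so a half turn about y gives the same grasp; the last joint's range is limited). The gripper opens to 85 mm and grips with 20 to 120 N. Pads are 22 mm wide; open, the fingers measure 114 mm over their backs; the gripper's body (76 mm by 85 mm) begins 54 mm behind the grasp point. The pads swing forward as they close: fully open they stand 13 mm farther back than shut.
Start: joints at [1.191, 0.053, 1.613, -0, 1.476, -0.119], TCP at [0.161, 0.604, 0.245] pointing down, gripper open.
Joint ranges: [-3.01, 3.01], [-1.01, 2.22], [0.06, 2.58], [-1.02, 4.17], [0.09, 2.62], [-3.14, 3.14]. Speed limits (rad/s): [2.57, 2.57, 3.14, 3.14, 3.14, 3.14].

INTERFACE

Orientations are given as a rotation vector (axis times angle).
In Python, from station import ctrl gives the robot as it stands.
- The arm moves only by the tool servo_tool, never from a script. Its arguments are lists of equal length, an entry for each row: "delta_pos": the shift along the tool's x, y, z in m, a list of three; "dr": the turn, a rotation vector about the tool's x, y, z in degrees, a list of three; "grip": the opening, from 0 (shut) to 1 (fully open). In form: {"delta_pos": [[x, y, z], ...], "dr": [[rx, ry, rz], ...], "grip": [grip, ...]}. A call has 1 to 5 rows; each row shifts and turns the pose as measured when the row begins, along the tool's axes as they then stand; what a row does not reach is not made up. A row lasts 1/8 s, in which the tool goes at most 62.5 mm and 10.7 degrees, less where a joint would pass 70% of its speed; a pose out of reach is approached as far as the arm can. A call is refused whole if a number of a shift passes 0.0625 or a number of a turn 10.7, either way. A call with a gripper value outside its range is refused whole. The fingers move at their own pace and stop on an object; "grip_force" is the grip in N (left out, the last holds). Time passes only in rows, so rows that do not move let the fingers close. It gives the time, the measured TCP pose, the force and the opening at its end, in the units of the state.
- ctrl.get_obs(): the state, without advancing time (a new reading comes with each control period).
- ctrl.get_image(name): name is "side" or "top"; returns the picture (400x640x3 uint8, red, green, blue); there is no depth.
- ctrl.camera_params(name): a dict with "fovy" (degrees; the focal length in pixels is half the picture's height over the tangent of half this angle, whatever the lens; pixels are square), "cx", "cy" (the principal point, pixels), "k1" (the pictures are not rectified: a ray, as slopes to the right and down, at radius r is drawn at 1 + k1 r^2 times it, then the intrinsics apply), "eye" and "rotation" of the camera in the world. Camera axes: x right, y down, z forward; pixel columns grow to the right and rows downward; lengths in m; the calibration is good to about 2 mm. A picture is of the moment at which its call begins. camera_params takes no time and is no camera call.
- ctrl.finish_job(): hands the job in, once; it reports no verdict.
Trained networks look in the newest picture that a camera, given by its name, has taken for a name from the list of things; names that differ only in an ending like _2 or _b are one class to them, and where a whole thing is asked for, a point or a joint stands for the part that bears it (a point fixed in the world has none). Each returns a list of dicts, best first, with "score" (0 to 1); they miss things now and then, are a little off and sometimes report something else, mostly with a low value. They report only what shows in the picture. A call takes as long as a camera call. They do not tell look-alikes from the thing itself.
- ctrl.masks_of(camera, label): "pixels" (400x640 bool, what is visible of it) and "extent" ([left, top, right, bottom] in pixels, round what is visible of it).
The state is a dict: "t": time; "q": joint angles; "dq": joint speeds; "effort": joint torques, N m; "tool_pos": TCP position; "tool_rot": TCP orientation; "contact_force": force on the tool from outside, world axes, zero at the start; "wrist_torque": the same for the moment, N m; "opening": finger opening in m.
Only numpy, scipy, OpenCV 4.12 (cv2) and the standard library are available. Lean on these libraries where they do the work, as an engineer would, in place of code of your own. Each camera call takes 0.05 s, during which the arm holds its last target.

## Working session

There is one attempt and no reset: what is moved stays moved. The work goes in short steps, Python scripts to look and compute and a tool call to move; the robot and the scene stay as the last step left them, time stands still between calls to the robot, and variables do not carry over. Pictures are saved under pics/ and viewed, and the job is handed in when it is done.

Besides the shell and the picture viewer there is one more tool, called by a JSON object that holds its "api" and its "payload", one argument or row to a line. servo_tool: Moves the arm, as the interface text tells. Its arguments: {"type":"object","properties":{"delta_pos":{"type":"array","items":{"type":"array","items":{"type":"number"}}},"dr":{"type":"array","items":{"type":"array","items":{"type":"number"}}},"grip":{"type":"array","items":{"type":"number"}},"grip_force":{"type":"number"}},"required":["delta_pos","dr","grip"]}

```bash
ls; mkdir -p pics; python3 - <<'E'
from station import ctrl
import cv2
o=ctrl.get_obs()
for k,v in o.items(): print(k,v)
for n in ("side","top"):
    print(n,ctrl.camera_params(n))
    cv2.imwrite(f"pics/{n}0.png",ctrl.get_image(n)[:,:,::-1])
E
```

```text
pics
t 0.0
q [ 1.19100231e+00  5.33450254e-02  1.61430170e+00  3.67480053e-06
  1.47598281e+00 -1.19016721e-01]
dq [-0.00017321  0.00115383 -0.00085875  0.00084208  0.00129285 -0.00210659]
effort [-2.67713011e-03 -3.93682516e+01 -3.70166159e+01 -2.18009386e-04
  7.25971826e-03 -2.27988789e-05]
tool_pos [0.16093209 0.60331159 0.24406572]
tool_rot [-1.56306033  0.20516345 -0.20436608]
contact_force [-0.71712096 -0.48160295  0.04818779]
wrist_torque [-0.07184238  0.02041749  0.00253058]
opening 0.08543618983989662
side {'fovy': 55.8632831590058, 'cx': 321.0487048794783, 'cy': 195.92255923248857, 'k1': -0.032443788535103366, 'eye': array([0.37447259, 0.51876115, 0.59530426]), 'rotation': array([-0.30019796,  2.71084652, -1.38718858])}
top {'fovy': 46.167860145592726, 'cx': 321.8237097292741, 'cy': 201.07092927583395, 'k1': -0.0669516833037347, 'eye': array([ 0.26119665, -0.16518105,  1.33843003]), 'rotation': array([-2.16082287,  2.05724991, -0.22560874])}
```

View pics/side0.png

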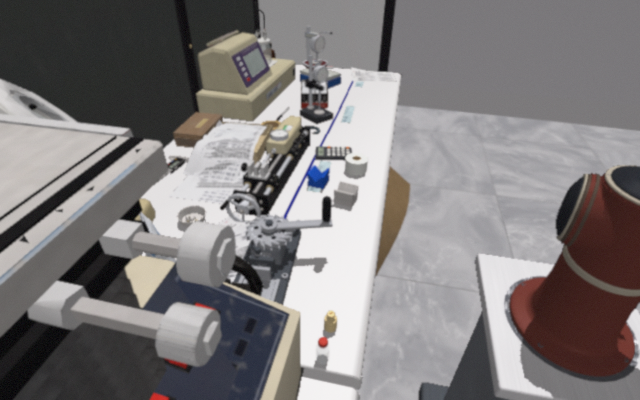

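View pics/top0.png

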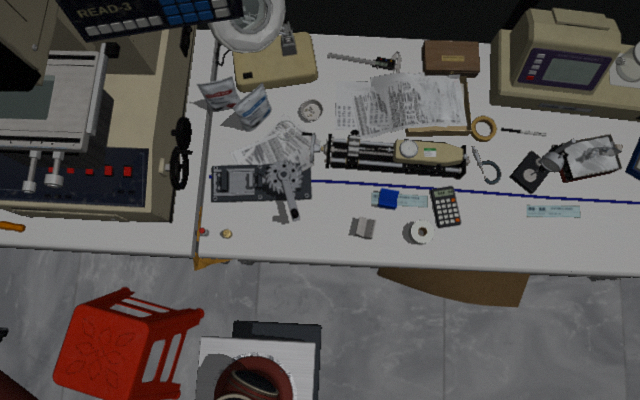

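```bash
cat > h.py <<'E'
import numpy as np, cv2
from scipy.spatial.transform import Rotation as R
from station import ctrl
class Cam:
    def __init__(s,n):
        p=ctrl.camera_params(n); s.f=200/np.tan(np.radians(p['fovy']/2)); s.c=np.array([p['cx'],p['cy']]); s.k=p['k1']
        s.eye=np.array(p['eye']); s.R=R.from_rotvec(p['rotation']).as_matrix()
    def proj(s,P):
        P=np.atleast_2d(P); c=(P-s.eye)@s.R; m=c[:,:2]/c[:,2:]; r2=(m**2).sum(1,keepdims=True)
        return m*(1+s.k*r2)*s.f+s.c
    def ray(s,uv):
        d=(np.atleast_2d(np.asarray(uv,float))-s.c)/s.f; m=d.copy()
        for _ in range(20): m=d/(1+s.k*(m**2).sum(1,keepdims=True))
        v=np.c_[m,np.ones(len(m))]@s.R.T
        return v
    def onz(s,uv,z):
        v=s.ray(uv); return s.eye+v*((z-s.eye[2])/v[:,2:])
def crop(img,box,sc,name):
    l,t,r,b=box; c=cv2.resize(img[t:b,l:r],None,fx=sc,fy=sc,interpolation=cv2.INTER_CUBIC); cv2.imwrite(name,c[:,:,::-1] if c.ndim==3 else c)
E
python3 - <<'E'
from h import *
T=Cam('top');S=Cam('side')
print(T.R[:,2],S.R[:,2],T.f,S.f)
im=cv2.imread('pics/top0.png')[:,:,::-1]; crop(im,(195,130,445,260),3.2,'pics/top0c.png')
im=cv2.imread('pics/side0.png')[:,:,::-1]; crop(im,(210,120,410,370),2.4,'pics/side0c.png')
for n,uv,z in [('blk',(362,228),.04),('clampL',(211,197),.014),('clampR',(311,199),.014),('wheel',(278,178),.07),('handle',(291,215),.146),('roll',(420,232),.04)]: print(n,T.onz(uv,z).round(3))
E
```

```text
[ 0.21074476  0.00448845 -0.97753082] [ 0.16107995 -0.79390738 -0.58631419] 469.2580980407617 377.2303601714894
blk [[ 0.47  -0.275  0.04 ]]
clampL [[0.543 0.162 0.014]]
clampR [[ 0.551 -0.128  0.014]]
wheel [[ 0.594 -0.034  0.07 ]]
handle [[ 0.478 -0.082  0.146]]
roll [[ 0.466 -0.438  0.04 ]]
```

View pics/top0c.png

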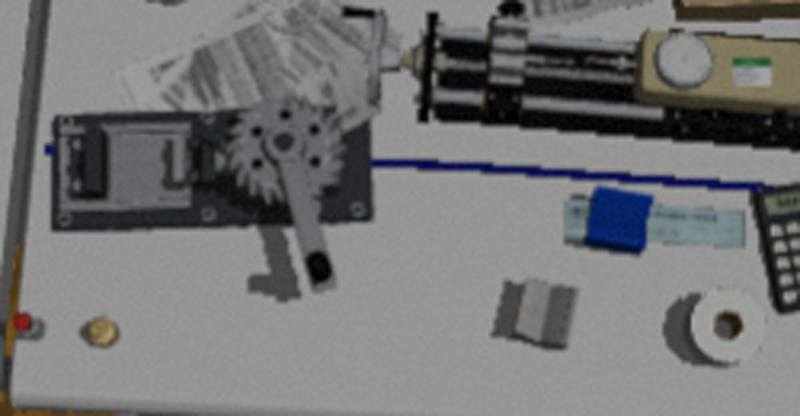

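View pics/side0c.png

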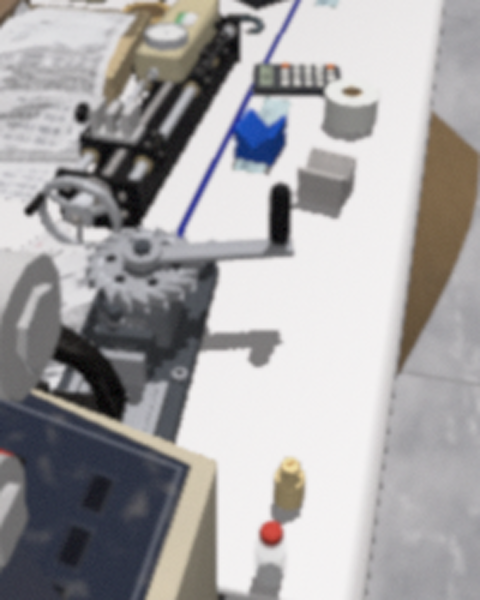

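```bash
python3 - <<'E'
from h import *
im=cv2.imread('pics/top0.png')[:,:,::-1]; a=cv2.resize(im[185:250,340:415],None,fx=5,fy=5,interpolation=cv2.INTER_CUBIC)
im2=cv2.imread('pics/side0.png')[:,:,::-1]; b=cv2.resize(im2[155:215,300:370],None,fx=5,fy=5,interpolation=cv2.INTER_CUBIC)
h=max(a.shape[0],b.shape[0]); p=lambda x:np.pad(x,((0,h-x.shape[0]),(0,0),(0,0)))
cv2.imwrite('pics/blk0.png',np.hstack([p(a),p(b)])[:,:,::-1])
for cam in('top','side'):
  for l in('v_block',):
    for m in ctrl.masks_of(cam,l): print(cam,l,m['score'],m['extent'],m['pixels'].sum())
E
```

```text
top v_block 0.89 [352.8, 218.8, 379.8, 243.8] 356
top v_block 0.72 [375.2, 187.5, 395.5, 210.5] 358
side v_block 0.94 [309.2, 162.6, 329.3, 190.7] 348
side v_block 0.69 [335.4, 181.1, 357.3, 208.7] 511
```

View pics/blk0.png

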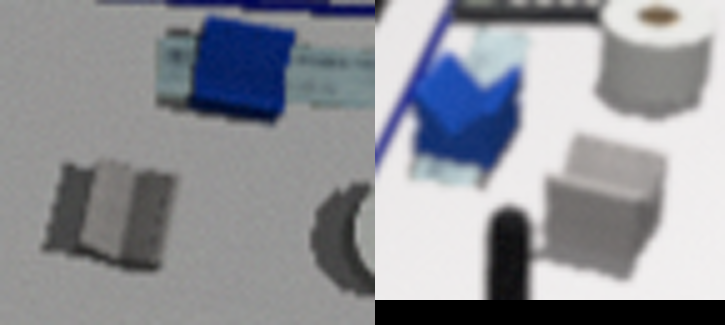

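```bash
python3 - <<'E'
from h import *
import pickle
D={}
for cam in('top','side'):
  for l in('v_block','clamp_base','end_stop','pad','handle','lever','wheel_axis','label_roll','vial','weight'):
    try: ms=ctrl.masks_of(cam,l)
    except Exception as e: print(cam,l,e); continue
    D[cam,l]=ms
    for m in ms: 
      ys,xs=np.nonzero(m['pixels']); print(cam,l,m['score'],m['extent'],m['pixels'].sum(),xs.mean().round(1),ys.mean().round(1))
pickle.dump(D,open('m0.pkl','wb'))
print(ctrl.get_obs()['t'])
T=Cam('top')
for z in(0,.1,.2,.3): print(z,T.onz([(195,220),(178,150),(175,215),(5,200),(5,228)],z).round(3).tolist())
im=cv2.imread('pics/top0.png')[:,:,::-1]; crop(im,(200,155,320,230),6.6,'pics/clamp0.png')
E
```

```text
top v_block 0.89 [352.8, 218.8, 379.8, 243.8] 356 364.8 228.0
top v_block 0.72 [375.2, 187.5, 395.5, 210.5] 358 387.3 199.0
top clamp_base 0.77 [210.3, 158.6, 311.1, 221.8] 3636 264.9 183.8
top end_stop 0.55 [214.1, 171.5, 226.9, 192.8] 259 222.7 181.3
top pad 0.7 [223.9, 229.1, 231.0, 237.5] 56 227.2 232.7
top pad 0.5 [247.0, 170.2, 254.9, 192.3] 90 250.7 179.8
top handle 0.76 [279.9, 168.9, 295.4, 221.1] 441 288.8 194.9
top lever 0.81 [282.0, 169.4, 297.6, 222.9] 442 288.5 194.0
top wheel_axis 0.76 [214.1, 160.5, 310.8, 222.8] 3543 264.9 183.8
top label_roll 0.72 [408.9, 221.9, 432.6, 244.6] 448 420.8 232.0
top vial 0.49 [197.2, 225.6, 211.6, 237.5] 65 203.8 231.2
top weight 0.6 [222.2, 225.3, 228.2, 238.0] 72 227.5 233.0
side v_block 0.94 [309.2, 162.6, 329.3, 190.7] 348 318.3 177.6
side v_block 0.69 [335.4, 181.1, 357.3, 208.7] 511 346.1 193.6
side clamp_base 0.9 [234.1, 194.6, 336.2, 305.7] 4113 278.5 248.2
side pad 0.49 [255.1, 267.2, 274.1, 281.1] 174 263.8 272.1
side handle 0.68 [262.0, 195.6, 333.0, 239.3] 859 302.4 220.6
side lever 0.87 [264.0, 195.3, 335.2, 241.2] 995 301.4 220.4
side wheel_axis 0.79 [234.3, 194.0, 329.5, 305.2] 4026 277.9 248.3
side label_roll 0.75 [345.3, 152.7, 364.1, 173.2] 425 356.2 162.8
side vial 0.54 [318.7, 333.9, 330.6, 365.3] 297 323.1 350.2
side weight 0.48 [325.2, 312.0, 339.6, 332.6] 253 330.6 321.1
1.2
0 [[0.475, 0.206, 0.0], [0.685, 0.28, 0.0], [0.487, 0.266, 0.0], [0.506, 0.792, 0.0], [0.421, 0.776, 0.0]]
0.1 [[0.459, 0.178, 0.1], [0.653, 0.247, 0.1], [0.47, 0.234, 0.1], [0.487, 0.721, 0.1], [0.409, 0.705, 0.1]]
0.2 [[0.443, 0.15, 0.2], [0.622, 0.214, 0.2], [0.453, 0.202, 0.2], [0.469, 0.649, 0.2], [0.397, 0.635, 0.2]]
0.3 [[0.427, 0.123, 0.3], [0.59, 0.18, 0.3], [0.436, 0.169, 0.3], [0.451, 0.577, 0.3], [0.385, 0.565, 0.3]]
```

View pics/clamp0.png

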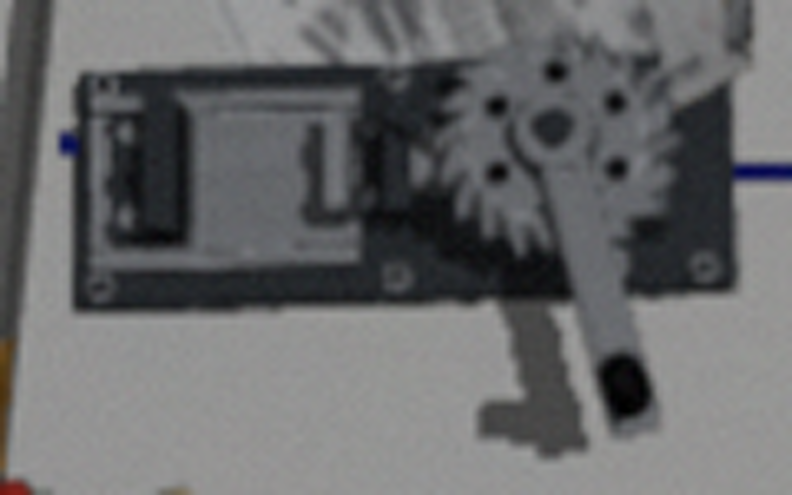

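```bash
cat > fit.py <<'E'
from h import *
from scipy.optimize import least_squares
T=Cam('top');S=Cam('side')
c=lambda p:np.array(p)/6.6+[200,155]
obs=np.array([c((80,72)),c((75,310)),c((735,290))])
mod=np.array([[.055,.218,.014],[-.055,.218,.014],[-.055,-.074,.014]])
def W(p,P):
    P=np.atleast_2d(P); R2=np.array([[np.cos(p[2]),-np.sin(p[2])],[np.sin(p[2]),np.cos(p[2])]])
    return np.c_[P[:,:2]@R2.T+p[:2],P[:,2]]
wh=c((553,127))
f=lambda p:np.r_[(T.proj(W(p,mod))-obs).ravel(),(T.proj(W(p,[[0,0,.075]]))-wh).ravel()]
r=least_squares(f,[.59,-.04,0.])
if __name__=='__main__':
    print(r.x,r.fun.round(2))
    im=cv2.imread('pics/top0.png'); k=6.6
    big=cv2.resize(im[155:230,200:320],None,fx=k,fy=k,interpolation=cv2.INTER_CUBIC)
    def poly(P,col):
        q=(T.proj(W(r.x,P))-[200,155]+.5)*k-.5
        cv2.polylines(big,[q.round().astype(int)],True,col,1)
    rect=lambda x0,x1,y0,y1,z:[[x0,y0,z],[x1,y0,z],[x1,y1,z],[x0,y1,z]]
    poly(rect(-.055,.055,-.074,.218,.014),(0,255,0))
    poly(rect(-.032,.032,.07,.2,.020),(255,255,0))
    for ys in (.172,.18): 
        poly(rect(-.03,.03,ys,ys+.016,.056),(0,0,255))
        poly(rect(-.03,.03,ys,ys,.02),(0,128,255))
    for yp in (.107,.115):
        poly(rect(-.023,.023,yp-.008,yp,.056),(255,0,255))
        poly(rect(-.023,.023,yp,yp,.024),(255,128,255))
    cv2.imwrite('pics/ov.png',big)
    for n,uv in(('stoptopedge',c((187,165))),('stoptopL',c((148,165))),('padR',c((350,165))),('padL',c((325,165)))):
        P=T.onz(uv,.056)[0]; d=P[:2]-r.x[:2]; print(n,P.round(4),'clampy',(-np.sin(r.x[2])*d[0]+np.cos(r.x[2])*d[1]).round(4))
    # handle
    P=T.onz(c((628,383)),.146)[0]; d=P[:2]-r.x[:2]; cs,sn=np.cos(r.x[2]),np.sin(r.x[2]); a=np.array([cs*d[0]+sn*d[1],-sn*d[0]+cs*d[1]]); print('handle',P,a,np.hypot(*a),np.arctan2(a[1],-a[0]))
E
python3 fit.py
```

```text
[ 0.60188488 -0.05137838  0.0871961 ] [-0.67 -0.45 -0.37  0.01  0.48 -0.66  0.53  1.02]
stoptopedge [0.5854 0.1077 0.056 ] clampy 0.1599
stoptopL [0.5846 0.1245 0.056 ] clampy 0.1767
padR [0.5888 0.0378 0.056 ] clampy 0.0899
padL [0.5883 0.0485 0.056 ] clampy 0.1007
handle [ 0.48325415 -0.09237223  0.146     ] [-0.12175002 -0.03050707] 0.12551393486575346 -0.24551638432053355
```

View pics/ov.png

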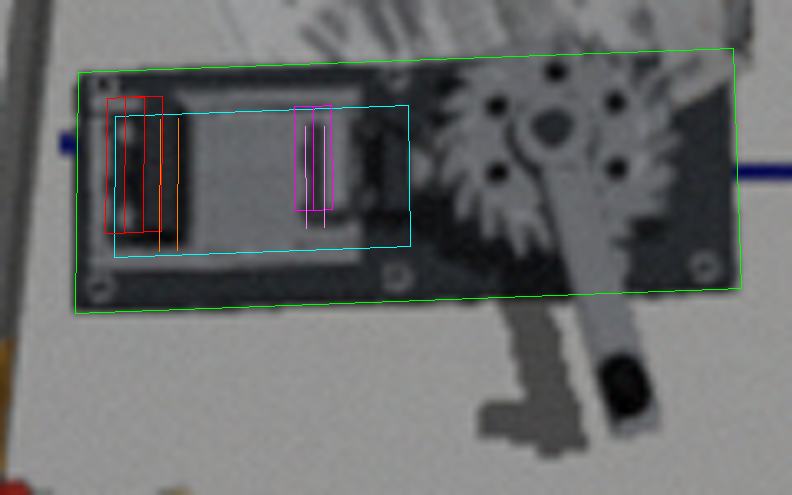

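```bash
cat > zoom.py <<'E'
from h import *
import sys
def enh(im,box,k,name,gamma=.5):
    l,t,r,b=box; c=im[t:b,l:r].astype(float); c=(c/c.max())**gamma*255
    cv2.imwrite(name,cv2.resize(c.astype(np.uint8),None,fx=k,fy=k,interpolation=cv2.INTER_CUBIC))
E
python3 - <<'E'
from zoom import *
im=cv2.imread('pics/top0.png'); enh(im,(208,160,268,205),13,'pics/z1.png')
im=cv2.imread('pics/side0.png'); enh(im,(225,190,345,330),4.2,'pics/z2.png')
E
```

```text
(no output)
```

View pics/z1.png

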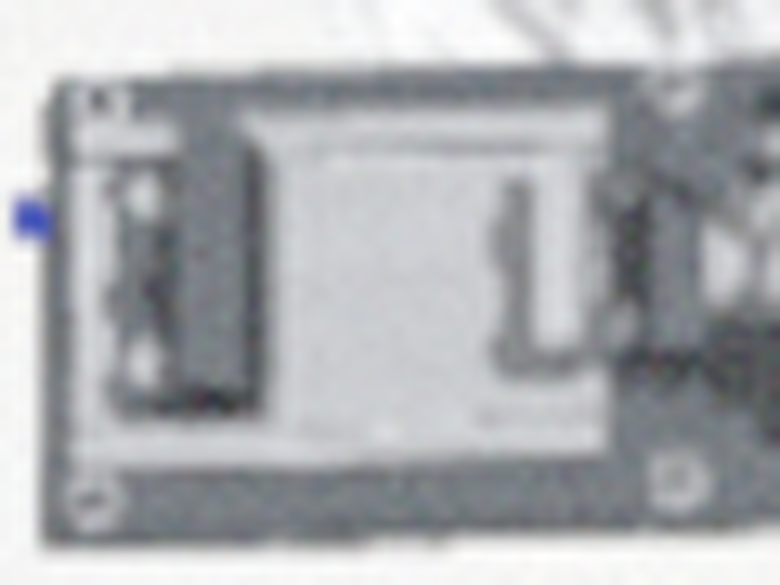

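View pics/z2.png

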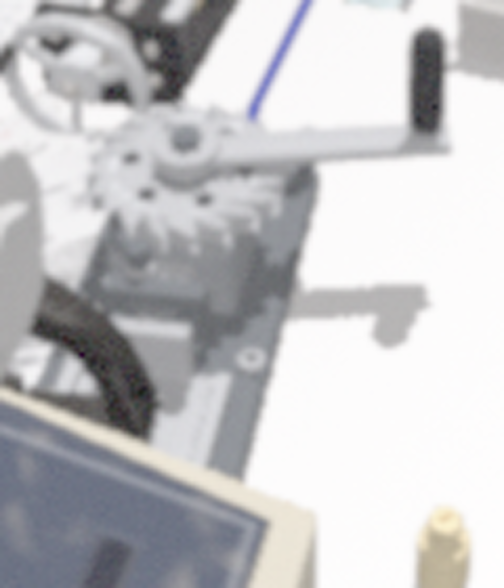

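```bash
python3 - <<'E'
from fit import *
c2=lambda p:(np.array(p)+.5)/13+[208,160]-.5
p=r.x
def inv(P):
    d=P[:2]-p[:2]; cs,sn=np.cos(p[2]),np.sin(p[2]); return np.array([cs*d[0]+sn*d[1],-sn*d[0]+cs*d[1]])
for n,uv,z in [('stop top edge mid',(246,285),.056),('stop bottom',(267,285),.02),('stop back',(178,285),.056),('padface mid',(530,265),.056),('pad back',(583,265),.056),('pad top corner',(530,165),.056),('pad bot corner',(530,345),.056),('stop corner hi',(246,150),.056),('stop corner lo',(246,390),.056),('rail hi outer',(430,108),.024),('rail lo outer',(430,460),.024),('bed end hi',(605,108),.024),('bed end lo',(605,445),.024)]:
    P=T.onz(c2(uv),z)[0]; print(n,P.round(4),inv(P).round(4))
# machine box corner
d=S.ray((297,310))[0]
for s in (.3,.35,.4,.45,.5,.55): 
    P=S.eye+d*s; print(P.round(3),T.proj(P).round(1))
E
```

```text
stop top edge mid [0.5809 0.1126 0.056 ] [-0.0066  0.1652]
stop bottom [0.5901 0.1157 0.02  ] [0.0028 0.1675]
stop back [0.5802 0.1274 0.056 ] [-0.0061  0.18  ]
padface mid [0.5884 0.0511 0.056 ] [-0.0045  0.1033]
pad back [0.589  0.0396 0.056 ] [-0.0049  0.0918]
pad top corner [0.6109 0.053  0.056 ] [0.0181 0.1032]
pad bot corner [0.5705 0.0497 0.056 ] [-0.0224  0.1034]
stop corner hi [0.6112 0.1154 0.056 ] [0.0239 0.1654]
stop corner lo [0.5575 0.1104 0.056 ] [-0.0301  0.1651]
rail hi outer [0.6317 0.082  0.024 ] [0.0413 0.1303]
rail lo outer [0.551 0.075 0.024] [-0.0397  0.1304]
bed end hi [0.6336 0.0427 0.024 ] [0.0398 0.091 ]
bed end lo [0.5563 0.0365 0.024 ] [-0.0377  0.0916]
[0.429 0.337 0.345] [[ 93.5 210.6]]
[0.438 0.306 0.304] [[115.5 210.9]]
[0.447 0.276 0.262] [[136.  211.1]]
[0.456 0.245 0.22 ] [[155.  211.3]]
[0.466 0.215 0.179] [[172.9 211.5]]
[0.475 0.185 0.137] [[189.5 211.7]]
```

```bash
python3 - <<'E'
from zoom import *
import pickle
D=pickle.load(open('m0.pkl','rb'))
im=cv2.imread('pics/top0.png'); enh(im,(342,210,387,252),13,'pics/z3.png',.7)
im=cv2.imread('pics/side0.png'); enh(im,(325,175,370,217),13,'pics/z4.png',.7)
a=cv2.imread('pics/z3.png');b=cv2.imread('pics/z4.png'); 
m=D['top','v_block'][0]['pixels'][210:252,342:387].astype(np.uint8); m=cv2.resize(m,None,fx=13,fy=13,interpolation=0)
cn,_=cv2.findContours(m,0,1)
cv2.imwrite('pics/z34.png',cv2.resize(np.hstack([a,b]),None,fx=.68,fy=.68)); cv2.drawContours(a,cn,-1,(0,0,255),1); cv2.imwrite('pics/z3m.png',a)
E
```

```text
(no output)
```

View pics/z34.png

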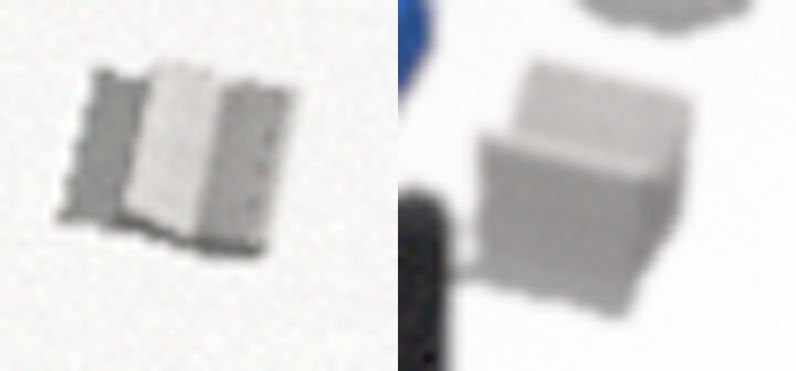

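View pics/z3m.png

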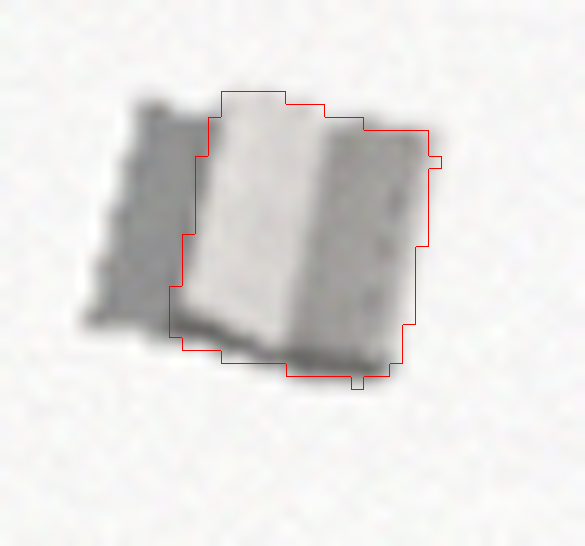

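```bash
cat > bfit.py <<'E'
from h import *
import pickle
from scipy.optimize import minimize
T=Cam('top');S=Cam('side')
def sil(C,p,dx,dy,SS=8):
    cs,sn=np.cos(p[2]),np.sin(p[2]); P=[]
    for a in(-1,1):
        for b in(-1,1):
            for z in(0,.04): P.append([p[0]+cs*a*dx/2-sn*b*dy/2,p[1]+sn*a*dx/2+cs*b*dy/2,z])
    q=C.proj(P); h=cv2.convexHull(q.astype(np.float32))[:,0]
    return h
def render(h,box,SS=8):
    l,t,r,b=box; m=np.zeros(((b-t)*SS,(r-l)*SS),np.uint8)
    cv2.fillPoly(m,[(((h-[l,t]+.5)*SS-.5)*16).round().astype(int)],1,shift=4); return m.reshape(b-t,SS,r-l,SS).mean((1,3))
def fit(C,M,box,dx,dy,x0):
    l,t,r,b=box; m=M[t:b,l:r].astype(float)
    f=lambda p:np.abs(render(sil(C,p,dx,dy),box)-m).sum()
    best=None
    for a in (-.3,-.15,0,.15,.3):
        s=minimize(f,[x0[0],x0[1],x0[2]+a],method='Nelder-Mead',options=dict(initial_simplex=np.array([x0[0],x0[1],x0[2]+a])+np.array([[0,0,0],[.01,0,0],[0,.01,0],[0,0,.1]]),xatol=1e-5,fatol=1e-3))
        if best is None or s.fun<best.fun: best=s
    return best
if __name__=='__main__':
    D=pickle.load(open('m0.pkl','rb'))
    Mt=D['top','v_block'][0]['pixels'];Ms=D['side','v_block'][1]['pixels']
    for dx,dy in((.048,.052),(.052,.048)):
        for C,M,box,n in((T,Mt,(340,205,390,255),'top'),(S,Ms,(322,170,370,220),'side')):
            s=fit(C,M,box,dx,dy,[.465,-.28,0.]); print(n,dx,dy,s.x.round(4),s.fun.round(1),M.sum())
E
python3 bfit.py
```

```text
top 0.048 0.052 [ 0.4732 -0.2846 -0.2327] 40.8 356
side 0.048 0.052 [ 0.4709 -0.286  -0.228 ] 31.9 511
top 0.052 0.048 [ 0.4732 -0.2849 -0.1633] 23.3 356
side 0.052 0.048 [ 0.4708 -0.2862 -0.1776] 25.6 511
```

```bash
python3 - <<'E'
from h import *
S=Cam('side');T=Cam('top')
c=lambda p:(np.array(p,float)/.68-[585,0])/13+[325,175]-.5
A,B,C=[S.onz(c(p),.04)[0][:2] for p in((478,133),(530,58),(694,97))]
print(A,B,C,np.linalg.norm(A-B),np.linalg.norm(B-C))
c=lambda p:np.array(p,float)/13+[342,210]-.5
A,B,C,D=[T.onz(c(p),.04)[0][:2] for p in((215,92),(437,125),(395,355),(178,312))]
print(A,B,C,D,np.linalg.norm(A-B),np.linalg.norm(B-C))
for nm,im,C_,box,k in(('top','pics/top0.png',T,(342,210,387,252),8.8),('side','pics/side0.png',S,(325,175,370,217),8.8)):
    out=[]
    for dx,dy,p in((.048,.052,(.472,-.2855,-.17)),(.052,.048,(.472,-.2855,-.17))):
        l,t,r,b=box; i=cv2.imread(im)[t:b,l:r]; i=cv2.resize((((i/255.)**.6)*255).astype(np.uint8),None,fx=k,fy=k,interpolation=cv2.INTER_CUBIC)
        cs,sn=np.cos(p[2]),np.sin(p[2])
        for z in(0,.04):
            q=C_.proj([[p[0]+cs*a*dx/2-sn*bb*dy/2,p[1]+sn*a*dx/2+cs*bb*dy/2,z] for a,bb in((-1,-1),(1,-1),(1,1),(-1,1))])
            cv2.polylines(i,[((q-[l,t]+.5)*k-.5).round().astype(int)],True,(0,0,255) if z else (0,200,0),1)
        out.append(i)
    cv2.imwrite(f'pics/cmp_{nm}.png',np.hstack(out))
E
```

```text
[ 0.50157134 -0.26802124] [ 0.49360109 -0.31044616] [ 0.44268808 -0.30132597] 0.043167106825708554 0.051723415984487424
[ 0.50161834 -0.26313581] [ 0.49673037 -0.31140272] [ 0.44619922 -0.30365028] [ 0.45324219 -0.25675969] 0.04851378812970923 0.05112237481506716
```

View pics/cmp_top.png

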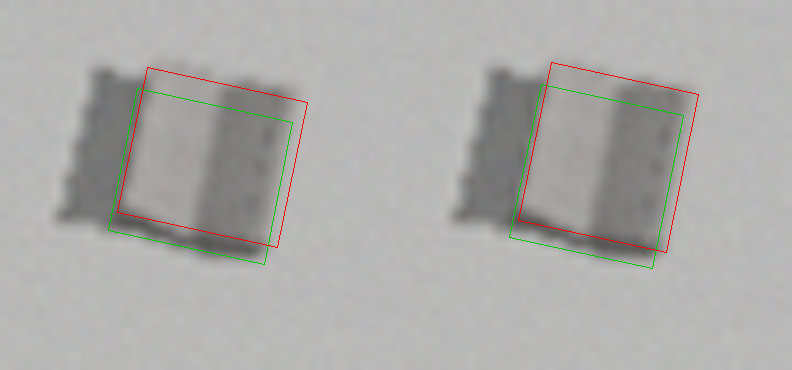

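View pics/cmp_side.png

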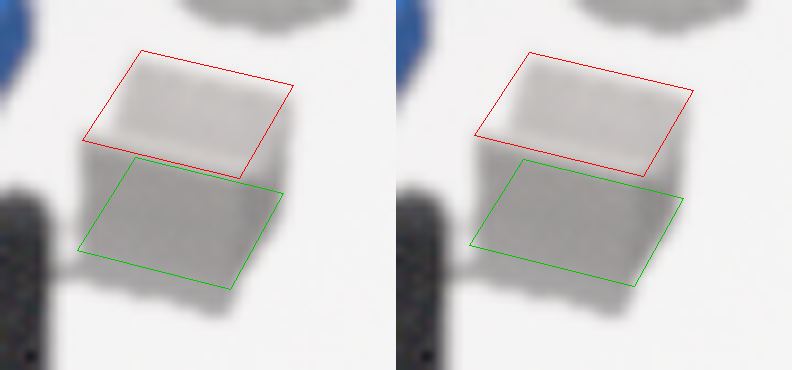

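```bash
python3 - <<'E'
from bfit import *
D=pickle.load(open('m0.pkl','rb'))
Mt=D['top','v_block'][1]['pixels'];Ms=D['side','v_block'][0]['pixels']
def seg(f,box,kind):
    im=cv2.imread(f).astype(float); m=np.zeros(im.shape[:2],bool); l,t,r,b=box; c=im[t:b,l:r]
    if kind=='blue': mm=(c[...,0]-c[...,2])>60
    else: mm=(c.mean(2)<185)
    n,lab=cv2.connectedComponents(mm.astype(np.uint8)); k=np.argmax([ (lab==i).sum() for i in range(1,n)])+1
    m[t:b,l:r]=lab==k; return m
Bt=seg('pics/top0.png',(368,180,405,216),'blue');Bs=seg('pics/side0.png',(300,155,334,200),'blue')
print(Bt.sum(),Bs.sum(),Mt.sum(),Ms.sum())
def fit5(Ms_,x0):
    def f(p):
        return sum(np.abs(render(sil(C,p[:3]+np.r_[o,0],p[3],p[4]),box)-M[box[1]:box[3],box[0]:box[2]]).sum() for C,M,box,o in((T,)+Ms_[0]+(p[5:7],),(S,)+Ms_[1]+(-p[5:7],)))
    best=None
    for d in((.05,.05),(.054,.046),(.046,.054)):
      for a in(-.15,0,.15):
        x=np.r_[x0[:2],x0[2]+a,d,0,0]; sm=np.vstack([x]+[x+np.eye(7)[i]*s for i,s in enumerate((.008,.008,.1,.004,.004,.002,.002))])
        s=minimize(f,x,method='Nelder-Mead',options=dict(initial_simplex=sm,xatol=1e-5,fatol=1e-3,maxiter=3000,maxfev=3000))
        if best is None or s.fun<best.fun: best=s
    return best
P=lambda M:np.array(np.nonzero(M)).mean(1)[::-1]
print('blue',T.onz(P(Bt),.02))
s=fit5(((Bt,(365,175,410,220)),(Bs,(297,150,337,205))),np.r_[T.onz(P(Bt),.02)[0][:2],0.]); print('blue colour',s.x.round(4),s.fun)
s=fit5(((Mt,(365,175,410,220)),(Ms,(297,150,337,205))),np.r_[T.onz(P(Bt),.02)[0][:2],0.]); print('blue nets',s.x.round(4),s.fun)
Mt=D['top','v_block'][0]['pixels'];Ms=D['side','v_block'][1]['pixels']
s=fit5(((Mt,(340,205,390,255)),(Ms,(322,170,370,220))),np.r_[.472,-.2855,-.17]); print('grey',s.x.round(4),s.fun)
E
```

```text
297 380 358 348
blue [[ 0.5654419  -0.34994115  0.02      ]]
blue colour [ 5.629e-01 -3.498e-01 -1.216e-01  3.990e-02  4.670e-02  2.500e-03
  4.000e-04] 131.0625
blue nets [ 5.595e-01 -3.479e-01 -7.920e-02  4.560e-02  4.810e-02  1.600e-03
  5.000e-04] 93.0625
grey [ 0.472  -0.2855 -0.1823  0.051   0.0486  0.0012  0.0006] 46.546875
```

```bash
cat > plan.py <<'E'
from h import *
def tgt(x,y,z,yaw):  # jaw dir = (cos yaw, sin yaw)
    zt=np.array([np.cos(yaw),np.sin(yaw),0]); yt=np.array([0,0,-1.]); return np.array([x,y,z]),np.c_[np.cross(yt,zt),yt,zt]
def cur():
    o=ctrl.get_obs(); return np.array(o['tool_pos']),R.from_rotvec(o['tool_rot']).as_matrix(),o
def rows(wps,n=5,vmax=.06,wmax=10.5,start=None):
    p,M,o=cur()
    yaw=np.arctan2(M[1,2],M[0,2]); print('t %.2f'%o['t'],'pos',p.round(4),'yaw %.4f'%yaw,'tilt',M[:,1].round(4),'q',np.array(o['q']).round(3),'F',np.array(o['contact_force']).round(1),'op %.4f'%o['opening'])
    out=[]
    for wp in wps:
        P,Rm=wp
        while len(out)<n:
            dp=P-p; rv=R.from_matrix(M.T@Rm).as_rotvec(degrees=True)
            f=min(1,vmax/max(1e-9,np.abs(M.T@dp).max()),wmax/max(1e-9,np.abs(rv).max()))
            k=M.T@dp*f; w=rv*f
            out.append((k.round(4).tolist(),w.round(2).tolist()))
            p=p+dp*f; M=M@R.from_rotvec(w,degrees=True).as_matrix()
            if f==1: break
    print('"delta_pos":',[a for a,b in out]); print('"dr":',[b for a,b in out]); print('rows',len(out))
E
python3 - <<'E'
from plan import *
a=lambda t,r,z,yaw:tgt(r*np.cos(t),r*np.sin(t),z,yaw)
p,M,o=cur(); print(M.round(3))
import math
y0=math.atan2(M[1,2],M[0,2]); print(y0)
rows([a(1.15,.5,.29,y0-.05),a(.95,.42,.29,y0-.3),a(.5,.40,.29,y0-.7),a(0,.40,.29,y0-1.)],n=20)
E
```

```text
[[ 0.966 -0.     0.258]
 [-0.258  0.     0.966]
 [-0.    -1.     0.   ]]
1.3100108783407596
t 1.20 pos [0.1611 0.6038 0.2453] yaw 1.3100 tilt [-0.  0. -1.] q [ 1.191  0.053  1.613  0.     1.476 -0.119] F [-0.1  0.5 -0.8] op 0.0856
"delta_pos": [[0.0364, -0.0204, -0.06], [0.0383, -0.0207, -0.06], [0.0068, -0.0036, -0.0102], [0.0453, 0.0, -0.06], [0.0333, 0.0, -0.0323], [0.06, 0.0, -0.0247], [0.06, 0.0, -0.0153], [0.0568, 0.0, -0.0066], [0.06, 0.0, -0.0226], [0.06, 0.0, -0.0161], [0.06, 0.0, -0.0102], [0.0108, 0.0, -0.0008]]
"dr": [[-0.0, 1.31, -0.0], [-0.0, 1.33, -0.0], [-0.0, 0.23, -0.0], [-0.0, 8.86, 0.0], [0.0, 5.46, -0.0], [-0.0, 8.08, 0.0], [-0.0, 7.71, 0.0], [0.0, 7.12, -0.0], [-0.0, 5.57, 0.0], [-0.0, 5.4, 0.0], [0.0, 5.29, -0.0], [0.0, 0.94, -0.0]]
rows 12
```

{"api": "servo_tool", "payload": {
  "delta_pos": [
    [0.036, -0.02, -0.06],
    [0.038, -0.021, -0.06],
    [0.045, 0, -0.06],
    [0.04, 0, -0.04],
    [0.06, 0, -0.025]
  ],
  "dr": [
    [0, 1.3, 0],
    [0, 1.3, 0],
    [0, 8.9, 0],
    [0, 6, 0],
    [0, 8, 0]
  ],
  "grip": [1, 1, 1, 1, 1]
}}

```text
t: 1.82
tool_pos: [0.2685, 0.321, 0.2809]
tool_rot: [-1.5, 0.555, -0.559]
contact_force: [0.8, 0.2, -0.2]
opening: 0.0855
```

```bash
python3 - <<'E'
from plan import *
a=lambda t,r,z,yaw:tgt(r*np.cos(t),r*np.sin(t),z,yaw)
rows([a(.5,.40,.29,.65),a(0,.42,.28,.2),tgt(.472,-.2855,.2,-.18)],n=25)
E
```

```text
t 1.82 pos [0.2685 0.321  0.2809] yaw 0.8586 tilt [ 0.0015 -0.0029 -1.    ] q [ 0.698 -0.492  2.017 -0.003  1.618 -0.161] F [ 0.8  0.2 -0.2] op 0.0855
"delta_pos": [[0.06, -0.0035, -0.0179], [0.06, -0.0035, -0.0125], [0.0292, -0.0017, -0.0036], [0.06, 0.0031, -0.0189], [0.06, 0.003, -0.01], [0.06, 0.0029, -0.0019], [0.0199, 0.001, 0.002], [0.06, 0.0165, -0.0012], [0.06, 0.0166, 0.0035], [0.06, 0.0167, 0.0083], [0.06, 0.0169, 0.0132], [0.046, 0.0133, 0.0141]]
"dr": [[0.02, 4.88, 0.07], [0.02, 4.78, 0.07], [0.01, 2.3, 0.03], [0.0, 7.96, -0.0], [0.0, 7.7, -0.0], [-0.0, 7.59, 0.0], [-0.0, 2.53, 0.0], [0.0, 4.5, -0.0], [0.0, 4.51, -0.0], [0.0, 4.54, -0.0], [-0.0, 4.61, 0.0], [-0.0, 3.61, 0.0]]
rows 12
```

{"api": "servo_tool", "payload": {
  "delta_pos": [
    [0.06, -0.003, -0.018],
    [0.06, -0.003, -0.012],
    [0.03, 0, -0.004],
    [0.06, 0.002, -0.019],
    [0.06, 0.002, -0.01]
  ],
  "dr": [
    [0, 4.9, 0],
    [0, 4.8, 0],
    [0, 2.3, 0],
    [0, 8, 0],
    [0, 7.7, 0]
  ],
  "grip": [1, 1, 1, 1, 1]
}}

```text
t: 2.45
tool_pos: [0.3927, 0.0703, 0.2859]
tool_rot: [-1.354, 0.933, -0.946]
contact_force: [0.7, 0.5, -0.2]
opening: 0.0853
```

{"api": "servo_tool", "payload": {
  "delta_pos": [
    [0.06, 0.003, -0.002],
    [0.02, 0.001, 0.002],
    [0.06, 0.01, -0.001],
    [0.06, 0.01, 0.004],
    [0.06, 0.015, 0.008]
  ],
  "dr": [
    [0, 7.6, 0],
    [0, 2.5, 0],
    [0, 4.5, 0],
    [0, 4.5, 0],
    [0, 4.5, 0]
  ],
  "grip": [1, 1, 1, 1, 1]
}}

```text
t: 3.08
tool_pos: [0.4482, -0.191, 0.2508]
tool_rot: [-1.165, 1.244, -1.269]
contact_force: [0.5, 1.0, 0.4]
opening: 0.0851
```

```bash
python3 - <<'E'
from plan import *
rows([tgt(.472,-.2855,.16,-.18)],n=25)
E
```

```text
t 3.08 pos [ 0.4482 -0.191   0.2508] yaw -0.0677 tilt [ 0.0181 -0.0029 -0.9998] q [-0.56  -0.302  1.928  0.007  1.499 -0.492] F [0.5 1.  0.4] op 0.0851
"delta_pos": [[0.06, 0.0593, 0.0184], [0.0317, 0.032, 0.0127]]
"dr": [[-0.68, 4.17, 0.02], [-0.37, 2.26, 0.01]]
rows 2
```

{"api": "servo_tool", "payload": {
  "delta_pos": [
    [0.06, 0.05, 0.018],
    [0.032, 0.03, 0.013],
    [0, 0, 0]
  ],
  "dr": [
    [-0.7, 4.2, 0],
    [-0.4, 2.3, 0],
    [0, 0, 0]
  ],
  "grip": [1, 1, 1]
}}

```text
t: 3.45
tool_pos: [0.4676, -0.2775, 0.1805]
tool_rot: [-1.114, 1.35, -1.349]
contact_force: [0.5, 0.3, 0.1]
opening: 0.0857
```

```bash
python3 - <<'E'
from plan import *
rows([tgt(.472,-.2855,.16,-.18)],n=25)
im=ctrl.get_image('side'); crop(im,(280,110,430,230),5,'pics/s1.png')
im=ctrl.get_image('top'); crop(im,(320,160,440,260),6,'pics/t1.png')
E
```

```text
t 3.45 pos [ 0.4676 -0.2775  0.1805] yaw -0.1915 tilt [-1.2e-03 -3.0e-04 -1.0e+00] q [-6.720e-01 -9.200e-02  1.866e+00 -1.000e-03  1.369e+00 -4.800e-01] F [0.5 0.3 0.1] op 0.0857
"delta_pos": [[0.007, 0.0205, 0.0058]]
"dr": [[0.07, -0.66, 0.03]]
rows 1
```

View pics/s1.png

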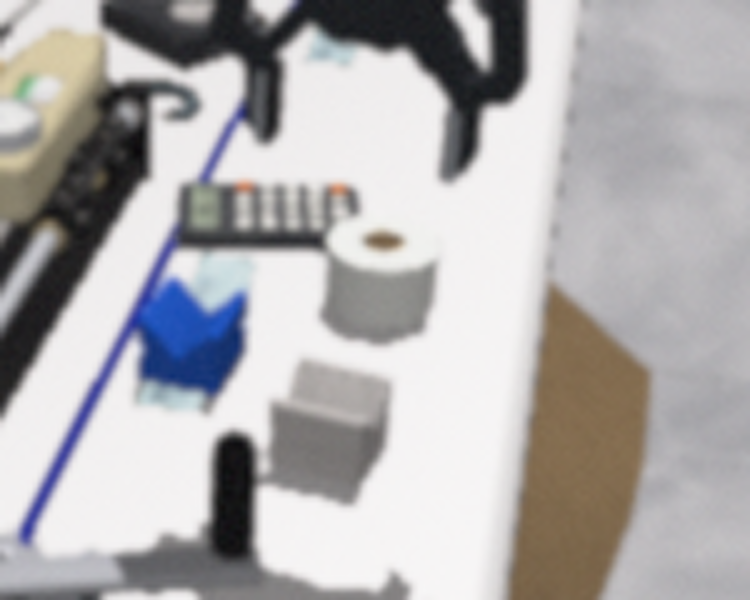

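View pics/t1.png

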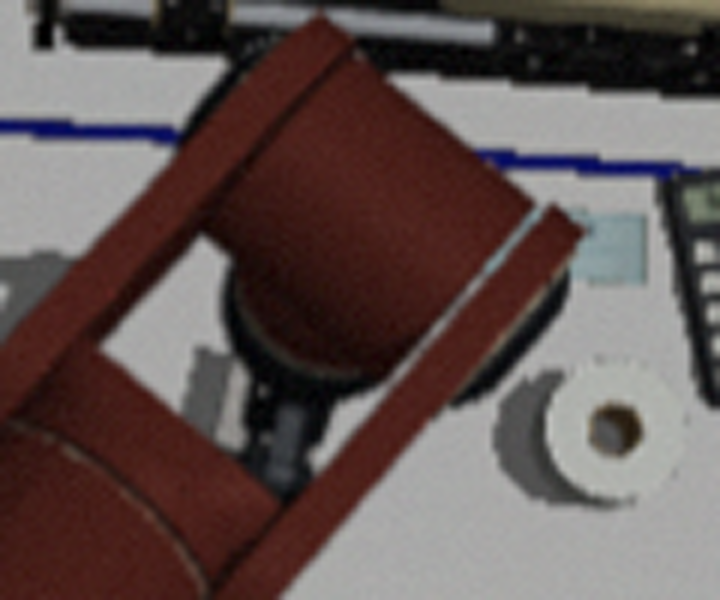

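{"api": "servo_tool", "payload": {
  "delta_pos": [
    [0.007, 0.03, 0.006],
    [0, 0.04, 0],
    [0, 0.03, 0],
    [0, 0, 0]
  ],
  "dr": [
    [0, -0.6, 0],
    [0, 0, 0],
    [0, 0, 0],
    [0, 0, 0]
  ],
  "grip": [1, 1, 1, 1]
}}

```text
t: 4.05
tool_pos: [0.4787, -0.2833, 0.0909]
tool_rot: [-1.119, 1.317, -1.35]
contact_force: [0.0, -0.4, -0.2]
opening: 0.0854
```

```bash
python3 - <<'E'
from plan import *
rows([tgt(.472,-.2855,.0205,-.18)],n=25,vmax=.03)
im=ctrl.get_image('side'); crop(im,(290,130,410,230),6,'pics/s2.png')
E
```

```text
t 4.05 pos [ 0.4787 -0.2833  0.0909] yaw -0.1709 tilt [ 0.0156 -0.0115 -0.9998] q [-6.680e-01  2.600e-02  1.912e+00  1.000e-03  1.185e+00 -4.980e-01] F [ 0.  -0.4 -0.2] op 0.0854
"delta_pos": [[0.0012, 0.03, -0.0032], [0.0013, 0.03, -0.003], [0.0005, 0.0103, -0.0009]]
"dr": [[-0.43, 0.22, 0.21], [-0.43, 0.22, 0.21], [-0.15, 0.08, 0.07]]
rows 3
```

View pics/s2.png

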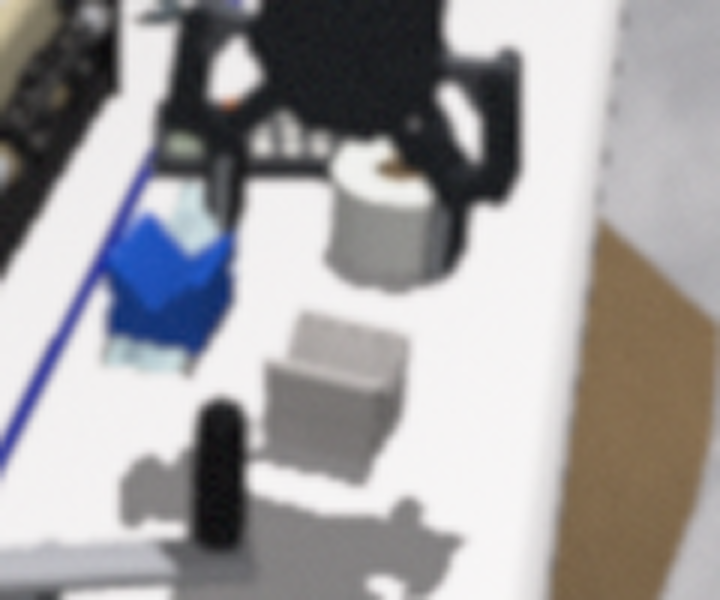

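```bash
python3 - <<'E'
from plan import *
S=Cam('side'); p,M,o=cur()
for h in(-.043,.043):
  for d in (-.005,0,.014): print(h,d,((S.proj(p+M[:,2]*h+M[:,1]*d)[0]-[290,130])*6).round(0))
print(((S.proj([.472,-.2855,.04])[0]-[290,130])*6))
E
```

```text
-0.043 -0.005 [423. 253.]
-0.043 0 [422. 263.]
-0.043 0.014 [419. 291.]
0.043 -0.005 [229. 206.]
0.043 0 [228. 216.]
0.043 0.014 [227. 244.]
[335.98589562 343.92998368]
```

{"api": "servo_tool", "payload": {
  "delta_pos": [
    [0.001, 0.03, -0.004],
    [0.001, 0.03, -0.004],
    [0, 0, 0]
  ],
  "dr": [
    [-0.5, 0.2, 0.3],
    [-0.5, 0.2, 0.3],
    [0, 0, 0]
  ],
  "grip": [1, 1, 1]
}}

```text
t: 4.47
tool_pos: [0.4782, -0.2877, 0.0416]
tool_rot: [-1.115, 1.32, -1.351]
contact_force: [1.0, -0.1, -0.5]
opening: 0.0856
```

```bash
python3 - <<'E'
from plan import *
rows([tgt(.472,-.2855,.0205,-.18)],n=25,vmax=.03)
E
```

```text
t 4.47 pos [ 0.4782 -0.2877  0.0416] yaw -0.1749 tilt [ 0.0155 -0.0099 -0.9998] q [-0.676  0.102  1.927  0.002  1.095 -0.502] F [ 1.  -0.1 -0.5] op 0.0856
"delta_pos": [[-0.0013, 0.021, -0.0068]]
"dr": [[-0.97, 0.29, 0.4]]
rows 1
```

{"api": "servo_tool", "payload": {
  "delta_pos": [
    [-0.001, 0.01, -0.007],
    [-0.001, 0.008, -0.004],
    [0, 0, 0]
  ],
  "dr": [
    [-1, 0.3, 0.4],
    [-0.6, 0.2, 0.3],
    [0, 0, 0]
  ],
  "grip": [1, 1, 1]
}}

```text
t: 4.85
tool_pos: [0.4705, -0.2855, 0.0283]
tool_rot: [-1.119, 1.347, -1.339]
contact_force: [0.1, 0.5, 0.0]
opening: 0.0855
```

```bash
python3 - <<'E'
from plan import *
rows([tgt(.472,-.2855,.0205,-.18)],n=25,vmax=.03)
im=ctrl.get_image('side'); crop(im,(290,150,400,230),7,'pics/s3.png')
E
```

```text
t 4.85 pos [ 0.4705 -0.2855  0.0283] yaw -0.1834 tilt [-0.0042  0.0026 -1.    ] q [-6.800e-01  1.190e-01  1.934e+00 -1.000e-03  1.094e+00 -4.970e-01] F [0.1 0.5 0. ] op 0.0855
"delta_pos": [[-0.0003, 0.0078, 0.0015]]
"dr": [[0.26, -0.19, -0.1]]
rows 1
```

View pics/s3.png

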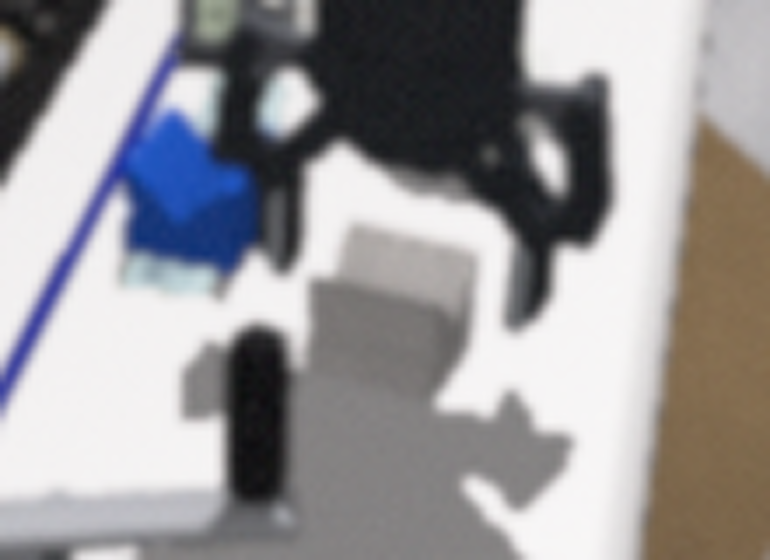

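{"api": "servo_tool", "payload": {
  "delta_pos": [
    [0, 0.008, 0.001],
    [0, 0, 0],
    [0, 0, 0]
  ],
  "dr": [
    [0.2, -0.1, 0],
    [0, 0, 0],
    [0, 0, 0]
  ],
  "grip": [1, 0.75, 0.6],
  "grip_force": 50
}}

```text
t: 5.28
tool_pos: [0.4729, -0.2865, 0.021]
tool_rot: [-1.115, 1.34, -1.343]
contact_force: [1.6, 1.0, 2.2]
opening: 0.0521
```

{"api": "servo_tool", "payload": {
  "delta_pos": [
    [0, 0, 0],
    [0, 0, 0],
    [0, 0, 0],
    [0, 0, 0]
  ],
  "dr": [
    [0, 0, 0],
    [0, 0, 0],
    [0, 0, 0],
    [0, 0, 0]
  ],
  "grip": [0.3, 0.3, 0.3, 0.3]
}}

```text
t: 5.78
tool_pos: [0.4731, -0.2866, 0.0214]
tool_rot: [-1.116, 1.339, -1.343]
contact_force: [0.4, -0.3, 0.7]
opening: 0.051
```

```bash
python3 - <<'E'
from plan import *
rows([tgt(.472,-.2855,.0205,-.18)],n=25,vmax=.03)
im=ctrl.get_image('side'); crop(im,(290,150,400,230),7,'pics/s4.png')
E
```

```text
t 5.78 pos [ 0.4731 -0.2866  0.0214] yaw -0.1816 tilt [ 2.9e-03 -2.0e-04 -1.0e+00] q [-0.68   0.132  1.933  0.002  1.074 -0.499] F [ 0.4 -0.3  0.7] op 0.0510
"delta_pos": [[-0.0009, 0.0009, -0.0013]]
"dr": [[-0.17, -0.09, -0.02]]
rows 1
```

View pics/s4.png

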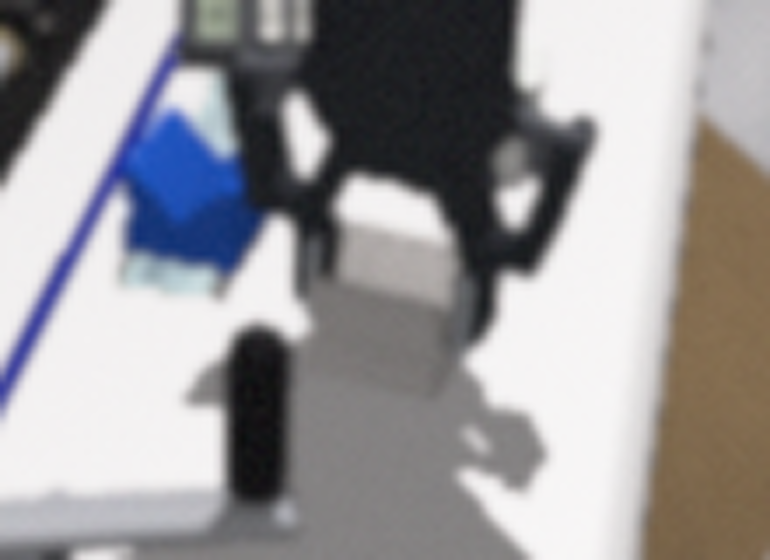

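{"api": "servo_tool", "payload": {
  "delta_pos": [
    [0, -0.02, 0],
    [0, -0.05, 0],
    [0, -0.06, 0],
    [0, -0.06, 0],
    [0, 0, 0]
  ],
  "dr": [
    [0, 0, 0],
    [0, 0, 0],
    [0, 0, 0],
    [0, 0, 0],
    [0, 0, 0]
  ],
  "grip": [0.3, 0.3, 0.3, 0.3, 0.3]
}}

```text
t: 6.45
tool_pos: [0.4683, -0.2834, 0.2128]
tool_rot: [-1.119, 1.352, -1.332]
contact_force: [-0.2, 0.0, -6.2]
opening: 0.0506
```

```bash
python3 - <<'E'
from plan import *
rows([tgt(.589,.0825,.21,.087)],n=25,vmax=.05)
im=ctrl.get_image('side'); crop(im,(230,50,430,230),4,'pics/s5.png')
E
```

```text
t 6.45 pos [ 0.4683 -0.2834  0.2128] yaw -0.1815 tilt [-0.0084  0.0085 -0.9999] q [-6.810e-01 -1.030e-01  1.821e+00  1.000e-03  1.436e+00 -4.990e-01] F [-0.2  0.  -6.2] op 0.0506
"delta_pos": [[-0.05, 0.0006, 0.0069], [-0.05, 0.0006, 0.0087], [-0.05, 0.0006, 0.0105], [-0.05, 0.0005, 0.0124], [-0.05, 0.0005, 0.0143], [-0.05, 0.0005, 0.0163], [-0.05, 0.0004, 0.0184], [-0.0218, 0.0002, 0.0089]]
"dr": [[0.07, -2.02, -0.06], [0.07, -2.03, -0.06], [0.07, -2.04, -0.06], [0.07, -2.06, -0.06], [0.07, -2.08, -0.06], [0.07, -2.1, -0.06], [0.07, -2.13, -0.06], [0.03, -0.94, -0.03]]
rows 8
```

View pics/s5.png

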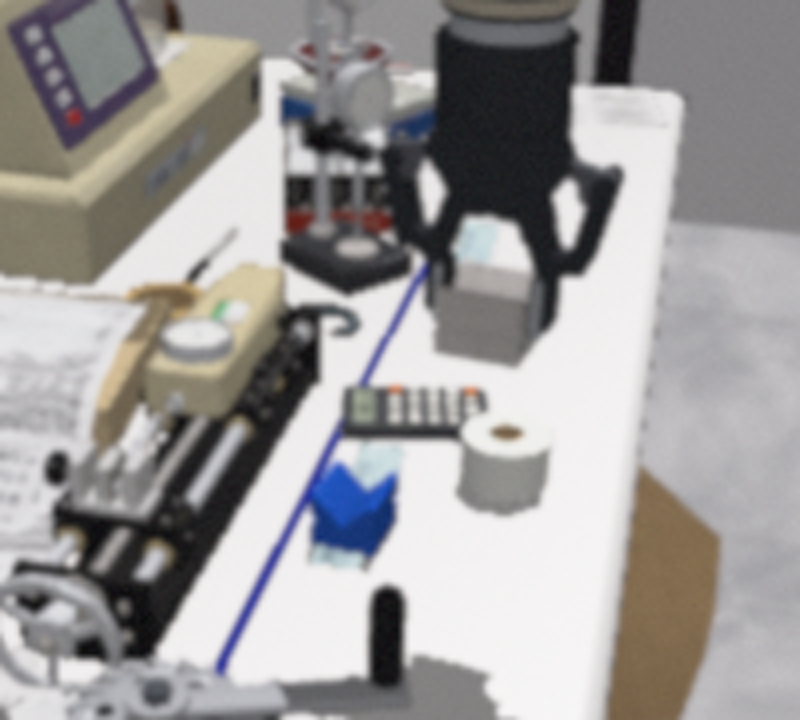

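{"api": "servo_tool", "payload": {
  "delta_pos": [
    [-0.05, 0, 0.007],
    [-0.05, 0, 0.009],
    [-0.05, 0, 0.01],
    [-0.05, 0, 0.012],
    [-0.05, 0, 0.014]
  ],
  "dr": [
    [0, -2, 0],
    [0, -2, 0],
    [0, -2, 0],
    [0, -2, 0],
    [0, -2, 0]
  ],
  "grip": [0.3, 0.3, 0.3, 0.3, 0.3]
}}

```text
t: 7.12
tool_pos: [0.5374, -0.0319, 0.1932]
tool_rot: [-1.218, 1.258, -1.179]
contact_force: [0.9, 0.0, -5.8]
opening: 0.0509
```

```bash
python3 - <<'E'
from plan import *
rows([tgt(.589,.0825,.2,.087)],n=25,vmax=.05)
E
```

```text
t 7.12 pos [ 0.5374 -0.0319  0.1932] yaw -0.0095 tilt [-0.042   0.0235 -0.9988] q [-0.205 -0.088  1.841  0.015  1.435 -0.197] F [ 0.9  0.  -5.8] op 0.0509
"delta_pos": [[-0.05, -0.0027, 0.0218], [-0.05, -0.0029, 0.0244], [-0.0134, -0.0008, 0.0073]]
"dr": [[1.02, -2.41, -0.63], [1.04, -2.46, -0.64], [0.29, -0.68, -0.18]]
rows 3
```

{"api": "servo_tool", "payload": {
  "delta_pos": [
    [-0.05, -0.005, 0.022],
    [-0.05, -0.005, 0.024],
    [-0.013, -0.001, 0.007],
    [0, 0, 0]
  ],
  "dr": [
    [1, -2.4, -0.6],
    [1, -2.5, -0.6],
    [0.3, -0.7, -0.2],
    [0, 0, 0]
  ],
  "grip": [0.3, 0.3, 0.3, 0.3]
}}

```text
t: 7.62
tool_pos: [0.5807, 0.0889, 0.1887]
tool_rot: [-1.272, 1.158, -1.124]
contact_force: [-0.1, 1.4, -6.3]
opening: 0.0508
```

```bash
python3 - <<'E'
from plan import *
rows([tgt(.589,.0825,.1,.087)],n=25,vmax=.05)
im=ctrl.get_image('side'); crop(im,(200,100,400,280),4,'pics/s6.png')
im=ctrl.get_image('top'); crop(im,(190,120,330,240),5,'pics/t6.png')
E
```

```text
t 7.62 pos [0.5807 0.0889 0.1887] yaw 0.0960 tilt [-0.0269 -0.     -0.9996] q [ 2.500e-02  2.200e-02  1.740e+00  1.000e-03  1.406e+00 -7.100e-02] F [-0.1  1.4 -6.3] op 0.0508
"delta_pos": [[0.0042, 0.05, 0.0056], [0.0031, 0.0385, 0.0038]]
"dr": [[0.87, 0.29, -0.08], [0.67, 0.22, -0.06]]
rows 2
```

View pics/s6.png

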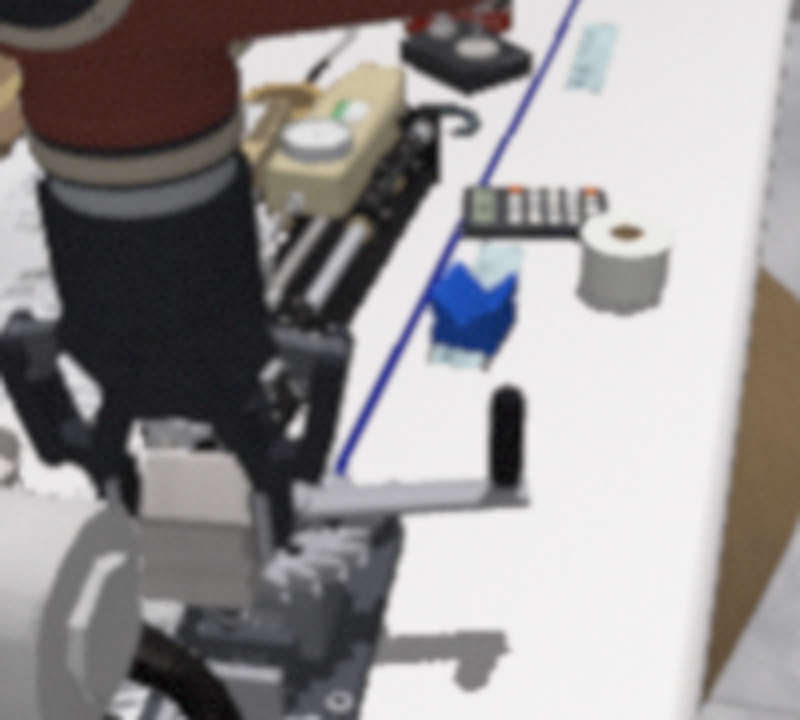

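View pics/t6.png

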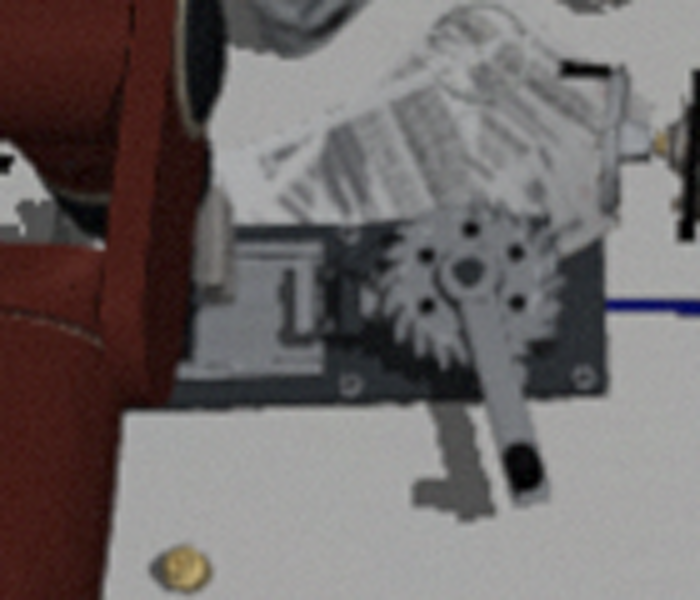

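{"api": "servo_tool", "payload": {
  "delta_pos": [
    [0.005, 0.045, 0.006],
    [0.003, 0.045, 0.004],
    [0, 0, 0]
  ],
  "dr": [
    [0.9, 0.3, 0],
    [0.7, 0.2, 0],
    [0, 0, 0]
  ],
  "grip": [0.3, 0.3, 0.3]
}}

```text
t: 8.1
tool_pos: [0.5891, 0.0753, 0.0969]
tool_rot: [-1.243, 1.151, -1.151]
contact_force: [-0.2, -0.4, -7.2]
opening: 0.0509
```

```bash
python3 - <<'E'
from plan import *
rows([tgt(.589,.0825,.09,.087)],n=25,vmax=.05)
E
```

```text
t 8.10 pos [0.5891 0.0753 0.0969] yaw 0.0782 tilt [ 0.0014  0.001  -1.    ] q [ 1.000e-03  1.150e-01  1.806e+00  1.000e-03  1.219e+00 -7.700e-02] F [-0.2 -0.4 -7.2] op 0.0509
"delta_pos": [[-0.0071, 0.0069, 0.0004]]
"dr": [[-0.09, -0.5, -0.05]]
rows 1
```

{"api": "servo_tool", "payload": {
  "delta_pos": [
    [-0.007, 0.004, 0],
    [0, 0, 0]
  ],
  "dr": [
    [0, -0.5, 0],
    [0, 0, 0]
  ],
  "grip": [0.3, 0.3]
}}

```text
t: 8.35
tool_pos: [0.59, 0.0813, 0.0959]
tool_rot: [-1.244, 1.143, -1.148]
contact_force: [0.1, 0.8, -6.9]
opening: 0.0509
```

```bash
python3 - <<'E'
from plan import *
from zoom import enh
rows([tgt(.589,.0825,.075,.087)],n=25,vmax=.05)
im=ctrl.get_image('side'); enh(im[:,:,::-1],(225,200,325,310),5.4,'pics/s7.png',.7); cv2.imwrite('pics/s7f.png',im[:,:,::-1])
im=ctrl.get_image('top'); enh(im[:,:,::-1],(200,150,280,215),9,'pics/t7.png',.6); cv2.imwrite('pics/t7f.png',im[:,:,::-1])
E
```

```text
t 8.35 pos [0.59   0.0813 0.0959] yaw 0.0851 tilt [ 0.0051  0.0011 -1.    ] q [ 1.200e-02  1.180e-01  1.805e+00  1.000e-03  1.214e+00 -7.400e-02] F [ 0.1  0.8 -6.9] op 0.0509
"delta_pos": [[-0.0013, 0.0209, -0.0011]]
"dr": [[-0.3, -0.11, -0.04]]
rows 1
```

View pics/s7.png

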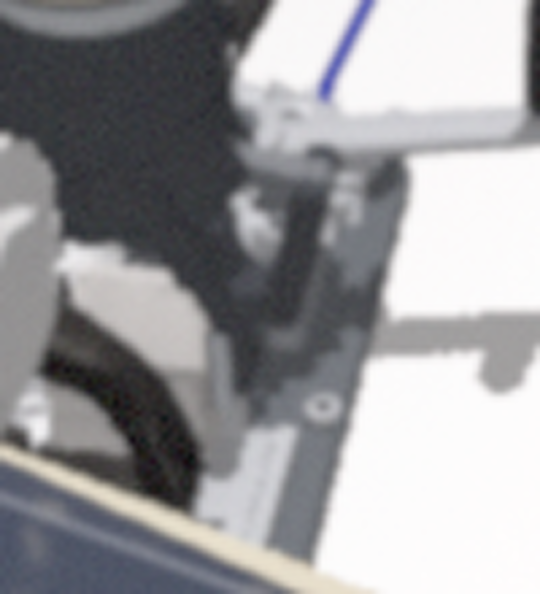

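View pics/t7.png

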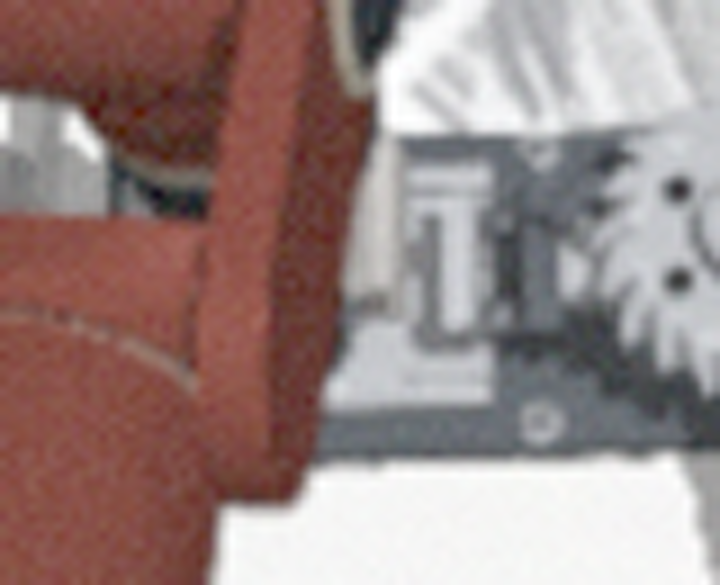

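```bash
python3 - <<'E'
from fit import *
p=r.x
def inv(P):
    d=np.array(P)[:2]-p[:2]; cs,sn=np.cos(p[2]),np.sin(p[2]); return np.array([cs*d[0]+sn*d[1],-sn*d[0]+cs*d[1]]).round(4)
c=lambda q:(np.array(q)+.5)/9+[200,150]-.5
print('tcp',inv([.59,.0813]))
for q in((403,150),(403,230),(401,305),(385,230)):
    for z in(.0745,.1145): print(q,z,T.onz(c(q),z)[0].round(4),inv(T.onz(c(q),z)[0]))
for q in ((445,220),(478,220)): print('pad',inv(T.onz(c(q),.056)[0]))
print('tgt',W(p,[[-.001,.1345,0]]))
E
```

```text
tcp [-0.0003  0.1332]
(403, 150) 0.0745 [0.6227 0.0625 0.0745] [0.0307 0.1116]
(403, 150) 0.1145 [0.6113 0.0553 0.1145] [0.0186 0.1054]
(403, 230) 0.0745 [0.597  0.0603 0.0745] [0.0048 0.1117]
(403, 230) 0.1145 [0.5864 0.0531 0.1145] [-0.0064  0.1055]
(401, 305) 0.0745 [0.573  0.0589 0.0745] [-0.0192  0.1123]
(401, 305) 0.1145 [0.5632 0.0518 0.1145] [-0.0296  0.1061]
(385, 230) 0.0745 [0.5967 0.0659 0.0745] [0.005  0.1172]
(385, 230) 0.1145 [0.5861 0.0586 0.1145] [-0.0062  0.1109]
pad [0.0128 0.1013]
pad [0.0124 0.0909]
tgt [[0.58917566 0.08252355 0.        ]]
```

{"api": "servo_tool", "payload": {
  "delta_pos": [
    [0.001, 0.02, -0.001],
    [0, 0.015, 0],
    [0, 0, 0]
  ],
  "dr": [
    [-0.3, -0.1, 0],
    [0, 0, 0],
    [0, 0, 0]
  ],
  "grip": [0.3, 0.3, 0.3]
}}

```text
t: 8.82
tool_pos: [0.5912, 0.0803, 0.0612]
tool_rot: [-1.246, 1.141, -1.147]
contact_force: [0.2, 0.6, -6.5]
opening: 0.0508
```

```bash
python3 - <<'E'
from plan import *
from zoom import enh
rows([tgt(.5894,.0803,.0415,.087)],n=25,vmax=.05)
im=ctrl.get_image('top'); enh(im[:,:,::-1],(200,150,280,215),9,'pics/t8.png',.6)
E
```

```text
t 8.82 pos [0.5912 0.0803 0.0612] yaw 0.0875 tilt [ 4.6e-03  3.0e-04 -1.0e+00] q [ 0.01   0.166  1.817  0.     1.154 -0.077] F [ 0.2  0.6 -6.5] op 0.0508
"delta_pos": [[-0.0002, 0.0197, -0.0019]]
"dr": [[-0.27, 0.03, 0.01]]
rows 1
```

View pics/t8.png

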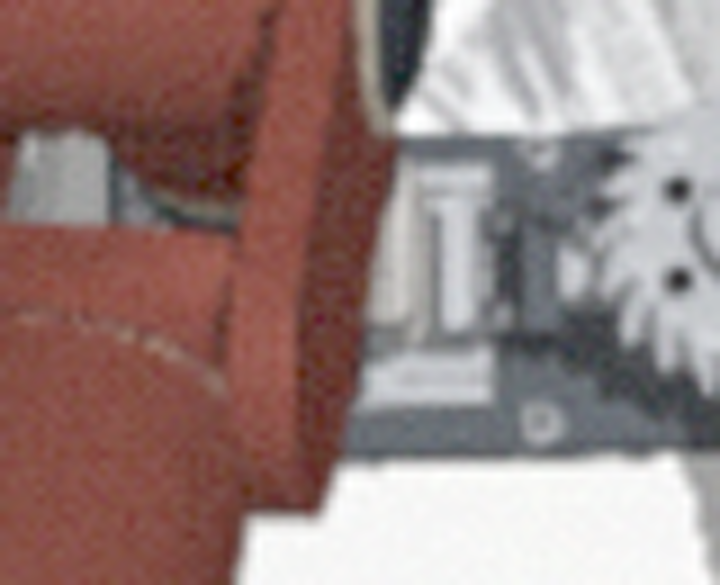

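{"api": "servo_tool", "payload": {
  "delta_pos": [
    [0, 0.012, -0.002],
    [0, 0.004, 0],
    [0, 0, 0]
  ],
  "dr": [
    [-0.3, 0, 0],
    [0, 0, 0],
    [0, 0, 0]
  ],
  "grip": [0.3, 0.3, 0.3]
}}

```text
t: 9.25
tool_pos: [0.5901, 0.0802, 0.0451]
tool_rot: [-1.249, 1.144, -1.145]
contact_force: [-0.3, -0.7, -7.0]
opening: 0.0507
```

```bash
python3 - <<'E'
from plan import *
rows([tgt(.5894,.0803,.0415,.087)],n=25,vmax=.05)
E
```

```text
t 9.25 pos [0.5901 0.0802 0.0451] yaw 0.0877 tilt [ 1.e-03 -2.e-04 -1.e+00] q [ 0.01   0.188  1.823 -0.     1.13  -0.077] F [-0.3 -0.7 -7. ] op 0.0507
"delta_pos": [[-0.0002, 0.0036, -0.0007]]
"dr": [[-0.06, 0.04, 0.02]]
rows 1
```

{"api": "servo_tool", "payload": {
  "delta_pos": [
    [0, 0.002, -0.0005],
    [0, 0.002, 0],
    [0, 0.001, 0]
  ],
  "dr": [
    [0, 0, 0],
    [0, 0, 0],
    [0, 0, 0]
  ],
  "grip": [0.3, 0.3, 0.3]
}}

```text
t: 9.62
tool_pos: [0.5902, 0.0802, 0.0414]
tool_rot: [-1.248, 1.143, -1.145]
contact_force: [-4.1, 0.0, 1.9]
opening: 0.0509
```

{"api": "servo_tool", "payload": {
  "delta_pos": [
    [0, 0, 0],
    [0, 0, 0],
    [0, 0, 0],
    [0, 0, 0]
  ],
  "dr": [
    [0, 0, 0],
    [0, 0, 0],
    [0, 0, 0],
    [0, 0, 0]
  ],
  "grip": [0.65, 0.75, 0.9, 1]
}}

```text
t: 10.12
tool_pos: [0.5946, 0.0802, 0.0461]
tool_rot: [-1.241, 1.135, -1.151]
contact_force: [0.6, -1.1, 0.7]
opening: 0.0852
```

{"api": "servo_tool", "payload": {
  "delta_pos": [
    [0, -0.02, 0],
    [0, -0.04, 0],
    [0, -0.05, 0],
    [0, -0.05, 0],
    [0, 0, 0]
  ],
  "dr": [
    [0, 0, 0],
    [0, 0, 0],
    [0, 0, 0],
    [0, 0, 0],
    [0, 0, 0]
  ],
  "grip": [1, 1, 1, 1, 1]
}}

```text
t: 10.75
tool_pos: [0.5934, 0.0803, 0.2173]
tool_rot: [-1.237, 1.132, -1.153]
contact_force: [-0.1, 0.2, -0.5]
opening: 0.0854
```

```bash
python3 - <<'E'
from plan import *
from zoom import enh
rows([tgt(.45,-.0,.25,.087)],n=25,vmax=.05)
im=ctrl.get_image('side'); enh(im[:,:,::-1],(200,170,340,310),4.2,'pics/s9.png',.7)
E
```

```text
t 10.75 pos [0.5934 0.0803 0.2173] yaw 0.0877 tilt [ 0.017   0.     -0.9999] q [ 1.000e-02 -1.000e-03  1.715e+00 -0.000e+00  1.411e+00 -7.700e-02] F [-0.1  0.2 -0.5] op 0.0854
"delta_pos": [[0.0226, -0.0118, -0.05], [0.0226, -0.0115, -0.05], [0.0223, -0.0111, -0.0495]]
"dr": [[-0.32, 0.01, 0.03], [-0.32, 0.01, 0.03], [-0.32, 0.01, 0.03]]
rows 3
```

View pics/s9.png

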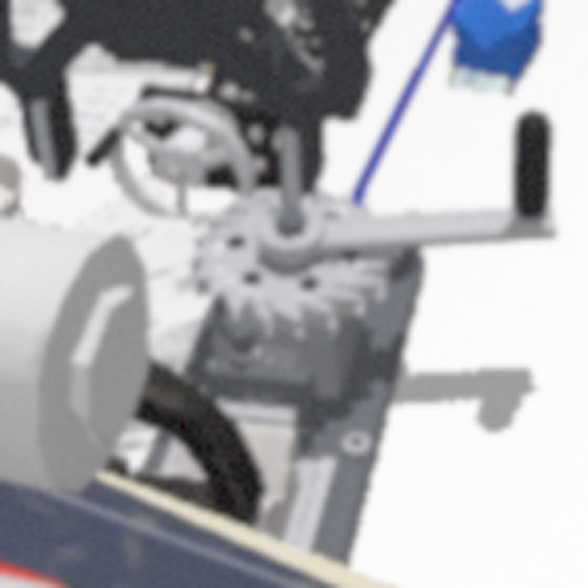

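{"api": "servo_tool", "payload": {
  "delta_pos": [
    [0.045, -0.01, -0.06],
    [0.05, 0, -0.06],
    [0.05, 0, -0.05],
    [0, 0, 0]
  ],
  "dr": [
    [-0.5, 0, 0],
    [-0.3, 0, 0],
    [0, 0, 0],
    [0, 0, 0]
  ],
  "grip": [1, 0.6, 0.4, 0.4]
}}

```text
t: 11.3
tool_pos: [0.4556, -0.0555, 0.2169]
tool_rot: [-1.259, 1.151, -1.138]
contact_force: [0.6, 0.6, -0.6]
opening: 0.0342
```

```bash
python3 - <<'E'
from plan import *
from zoom import enh
rows([tgt(.38,-.1,.22,.087)],n=25,vmax=.05)
im=ctrl.get_image('top'); cv2.imwrite('pics/t10f.png',im[:,:,::-1]); enh(im[:,:,::-1],(200,150,320,235),6.6,'pics/t10.png',.6)
E
```

```text
t 11.30 pos [ 0.4556 -0.0555  0.2169] yaw 0.0895 tilt [-1.150e-02 -8.000e-04 -9.999e-01] q [-0.281 -0.337  2.011 -0.004  1.478 -0.371] F [ 0.6  0.6 -0.6] op 0.0342
"delta_pos": [[0.0237, -0.0014, -0.05], [0.0139, -0.001, -0.0292]]
"dr": [[0.41, 0.09, -0.01], [0.24, 0.05, -0.0]]
rows 2
```

View pics/t10.png

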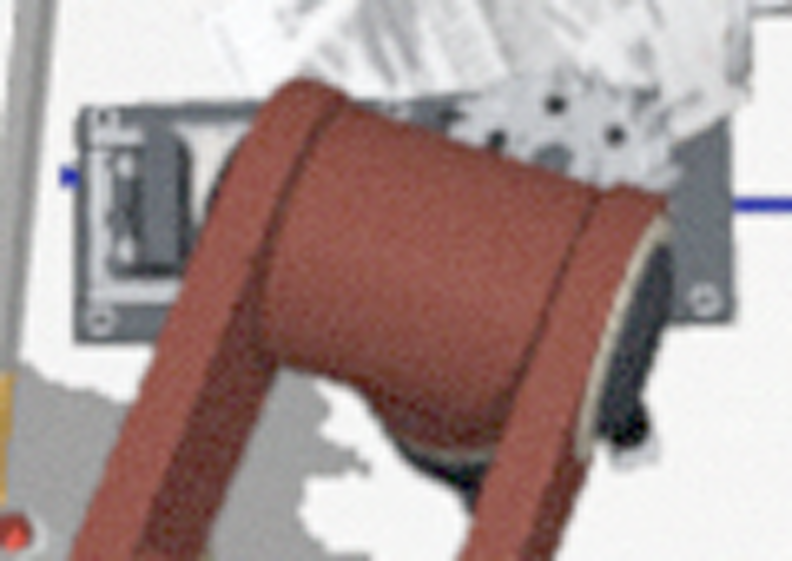

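{"api": "servo_tool", "payload": {
  "delta_pos": [
    [0.06, -0.01, -0.04],
    [0.06, -0.01, -0.03],
    [0.05, 0, -0.02],
    [0, 0, 0]
  ],
  "dr": [
    [0.4, 0, 0],
    [0.2, 0, 0],
    [0, 0, 0],
    [0, 0, 0]
  ],
  "grip": [0.4, 0.4, 0.4, 0.4]
}}

```text
t: 11.85
tool_pos: [0.3901, -0.2197, 0.2339]
tool_rot: [-1.254, 1.138, -1.131]
contact_force: [0.5, 0.1, -0.3]
opening: 0.0342
```

```bash
python3 - <<'E'
from plan import *
from zoom import enh
rows([tgt(.38,-.1,.22,.087)],n=25,vmax=.05)
im=ctrl.get_image('top'); cv2.imwrite('pics/t11f.png',im[:,:,::-1]); enh(im[:,:,::-1],(200,150,320,235),6.6,'pics/t11.png',.6)
im=ctrl.get_image('side'); cv2.imwrite('pics/s11f.png',im[:,:,::-1]);
E
```

```text
t 11.85 pos [ 0.3901 -0.2197  0.2339] yaw 0.1007 tilt [-0.0024  0.0038 -1.    ] q [-6.800e-01 -3.850e-01  2.018e+00  1.000e-03  1.512e+00 -7.810e-01] F [ 0.5  0.1 -0.3] op 0.0342
"delta_pos": [[-0.05, 0.006, 0.0008], [-0.05, 0.0059, 0.0005], [-0.0201, 0.0023, 0.0001]]
"dr": [[0.05, 0.33, -0.1], [0.05, 0.33, -0.1], [0.02, 0.13, -0.04]]
rows 3
```

View pics/t11.png

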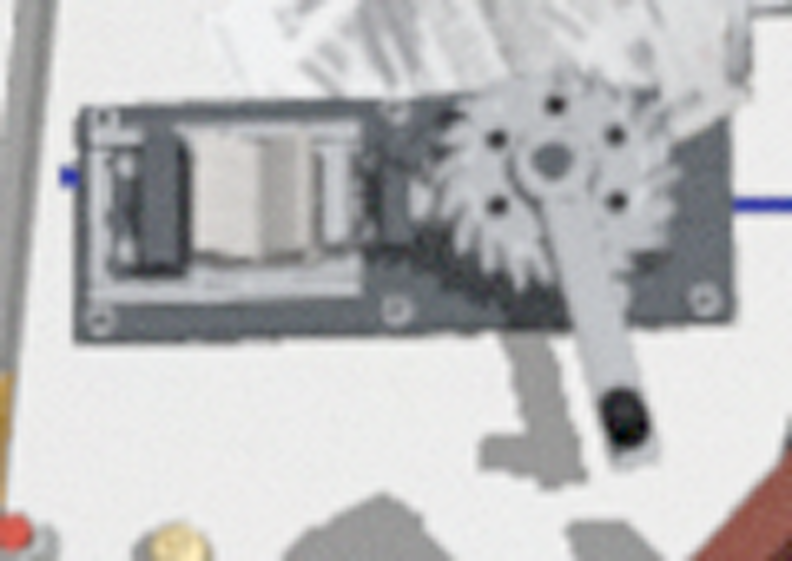

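```bash
cat > inv.py <<'E'
from fit import *
p=r.x
def inv(P):
    d=np.array(P)[:2]-p[:2]; cs,sn=np.cos(p[2]),np.sin(p[2]); return np.array([cs*d[0]+sn*d[1],-sn*d[0]+cs*d[1]]).round(4)
E
python3 - <<'E'
from inv import *
c=lambda q:(np.array(q)+.5)/6.6+[200,150]-.5
for n,q,z in(('far',(250,133),.06),('near',(255,250),.06),('nearbot',(255,262),.02),('L',(192,190),.06),('R',(306,190),.06),('Rbot',(314,190),.02),('stoptop',(178,190),.056),('stopbot',(189,190),.02),('padL',(322,190),.056),('padR',(352,190),.056),('railhi in',(250,145),.024),('raillo in',(250,268),.024)): print(n,inv(T.onz(c(q),z)[0]))
from zoom import enh
enh(cv2.imread('pics/t11f.png'),(222,163,262,195),18,'pics/z11.png',.6)
E
```

```text
far [0.0254 0.1334]
near [-0.0264  0.1312]
nearbot [-0.0217  0.138 ]
L [0.0011 0.1582]
R [-0.0008  0.1094]
Rbot [0.01   0.1119]
stoptop [0.0024 0.165 ]
stopbot [0.0121 0.1671]
padL [0.     0.1031]
padR [-0.0004  0.0903]
railhi in [0.0305 0.1395]
raillo in [-0.0253  0.1395]
```

View pics/z11.png

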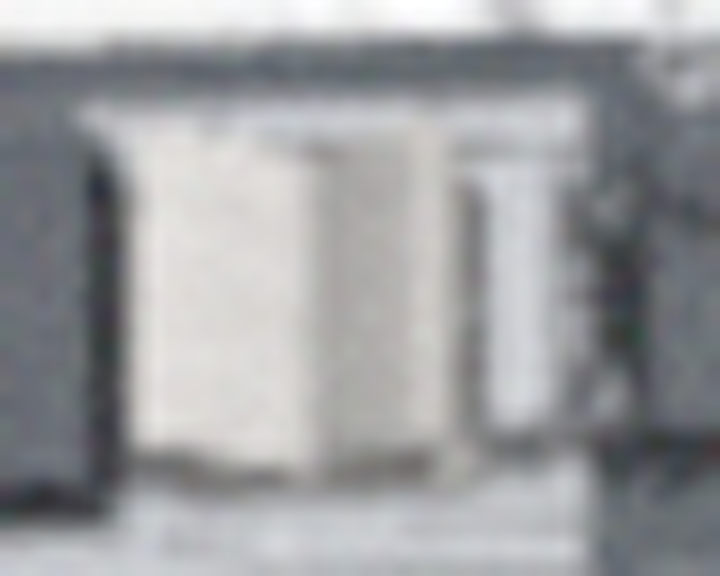

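```bash
cat >> inv.py <<'E'
def hpos(a,z=.115,rr=.12): return W(p,[[-rr*np.cos(a),rr*np.sin(a),z]])[0]
E
python3 - <<'E'
from inv import *
from zoom import enh
print(hpos(-.248))
im=cv2.imread('pics/s11f.png'); k=8
l,t=295,185
big=cv2.resize(im[t:t+50,l:l+60],None,fx=k,fy=k,interpolation=cv2.INTER_CUBIC)
for a in(-.32,-.248,-.18):
    q=((S.proj([hpos(a,.088),hpos(a,.146)])-[l,t]+.5)*k-.5).round().astype(int); cv2.line(big,tuple(q[0]),tuple(q[1]),(0,0,255),1)
im=cv2.imread('pics/t11f.png'); l,t=275,195
b2=cv2.resize(im[t:t+50,l:l+40],None,fx=k,fy=k,interpolation=cv2.INTER_CUBIC)
for a in(-.32,-.248,-.18):
    q=((T.proj([hpos(a,.088),hpos(a,.146)])-[l,t]+.5)*k-.5).round().astype(int); cv2.line(b2,tuple(q[0]),tuple(q[1]),(0,0,255),1)
    th=np.linspace(0,6.28,30); P=hpos(a,.146)+np.c_[.01*np.cos(th),.01*np.sin(th),0*th]
    if a==-.248: cv2.polylines(b2,[((T.proj(P)-[l,t]+.5)*k-.5).round().astype(int)],True,(0,255,0),1)
cv2.imwrite('pics/hd.png',np.hstack([big,b2]))
E
```

```text
[ 0.48856339 -0.0908529   0.115     ]
```

View pics/hd.png

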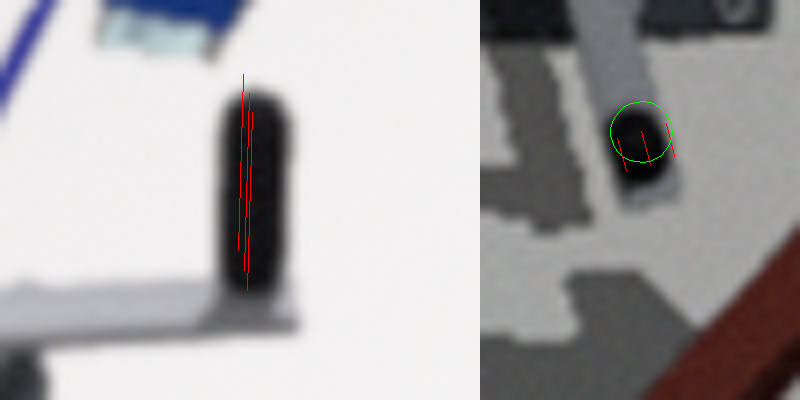

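```bash
cat >> inv.py <<'E'
from plan import tgt,cur,rows
def ht(a,z=.115,rr=.122,da=0): 
    P=hpos(a,z,rr); return tgt(P[0],P[1],z,.087-np.pi/2-a-da)
E
python3 - <<'E'
from inv import *
print(ht(-.245)[0])
rows([ht(-.245,.20)],n=25,vmax=.05,wmax=10)
E
```

```text
[ 0.48655482 -0.091165    0.115     ]
t 11.95 pos [ 0.3909 -0.2174  0.2338] yaw 0.1047 tilt [-0.0022  0.0046 -1.    ] q [-6.750e-01 -3.860e-01  2.019e+00  2.000e-03  1.513e+00 -7.800e-01] F [-0.3  0.2  0.3] op 0.0339
"delta_pos": [[-0.015, 0.0044, 0.0141], [-0.0172, 0.0044, 0.0113], [-0.0189, 0.0044, 0.0081], [-0.02, 0.0044, 0.0047], [-0.0205, 0.0044, 0.0011], [-0.0204, 0.0044, -0.0024], [-0.0197, 0.0044, -0.006], [-0.0128, 0.0031, -0.0065]]
"dr": [[0.03, 10.0, -0.02], [0.03, 10.0, -0.02], [0.03, 10.0, -0.02], [0.03, 10.0, -0.02], [0.03, 10.0, -0.02], [0.03, 10.0, -0.02], [0.03, 10.0, -0.02], [0.02, 6.98, -0.02]]
rows 8
```

{"api": "servo_tool", "payload": {
  "delta_pos": [
    [-0.015, 0, 0.014],
    [-0.017, 0, 0.011],
    [-0.019, 0.002, 0.008],
    [-0.02, 0.004, 0.005],
    [-0.02, 0.004, 0.001]
  ],
  "dr": [
    [0, 10, 0],
    [0, 10, 0],
    [0, 10, 0],
    [0, 10, 0],
    [0, 10, 0]
  ],
  "grip": [0.45, 0.45, 0.45, 0.45, 0.45]
}}

```text
t: 12.58
tool_pos: [0.4576, -0.1247, 0.2221]
tool_rot: [-0.731, 1.768, -1.749]
contact_force: [-0.6, -0.7, 0.4]
opening: 0.0386
```

{"api": "servo_tool", "payload": {
  "delta_pos": [
    [-0.02, 0.004, -0.002],
    [-0.02, 0.004, -0.006],
    [-0.013, 0.003, -0.006],
    [0, 0, 0]
  ],
  "dr": [
    [0, 10, 0],
    [0, 10, 0],
    [0, 7, 0],
    [0, 0, 0]
  ],
  "grip": [0.45, 0.45, 0.45, 0.45]
}}

```text
t: 13.08
tool_pos: [0.4947, -0.0694, 0.2087]
tool_rot: [-0.336, 2.066, -2.038]
contact_force: [0.6, -0.7, 0.8]
opening: 0.0383
```

```bash
python3 - <<'E'
from inv import *
rows([ht(-.245,.20)],n=25,vmax=.05,wmax=10)
E
```

```text
t 13.07 pos [ 0.4947 -0.0694  0.2087] yaw -1.2525 tilt [-0.0085  0.0124 -0.9999] q [-0.294 -0.222  1.933  0.009  1.443  0.958] F [ 0.6 -0.7  0.8] op 0.0383
"delta_pos": [[0.0145, 0.0085, 0.0182]]
"dr": [[0.83, -0.78, 0.24]]
rows 1
```

{"api": "servo_tool", "payload": {
  "delta_pos": [
    [0.013, 0.005, 0.016],
    [0, 0, 0]
  ],
  "dr": [
    [0.8, -0.8, 0.2],
    [0, 0, 0]
  ],
  "grip": [0.45, 0.45]
}}

```text
t: 13.32
tool_pos: [0.4872, -0.0864, 0.2031]
tool_rot: [-0.353, 2.038, -2.036]
contact_force: [-0.1, -0.3, 0.5]
opening: 0.0384
```

```bash
python3 - <<'E'
from inv import *
from zoom import enh
rows([ht(-.245,.16)],n=25,vmax=.05,wmax=10)
im=ctrl.get_image('side'); enh(im[:,:,::-1],(260,120,400,240),5,'pics/s12.png',.7)
E
```

```text
t 13.32 pos [ 0.4872 -0.0864  0.2031] yaw -1.2294 tilt [-1.7e-03  7.0e-04 -1.0e+00] q [-0.326 -0.236  1.954  0.     1.426  0.903] F [-0.1 -0.3  0.5] op 0.0384
"delta_pos": [[0.0021, 0.0431, 0.0043]]
"dr": [[0.07, 0.54, 0.08]]
rows 1
```

View pics/s12.png

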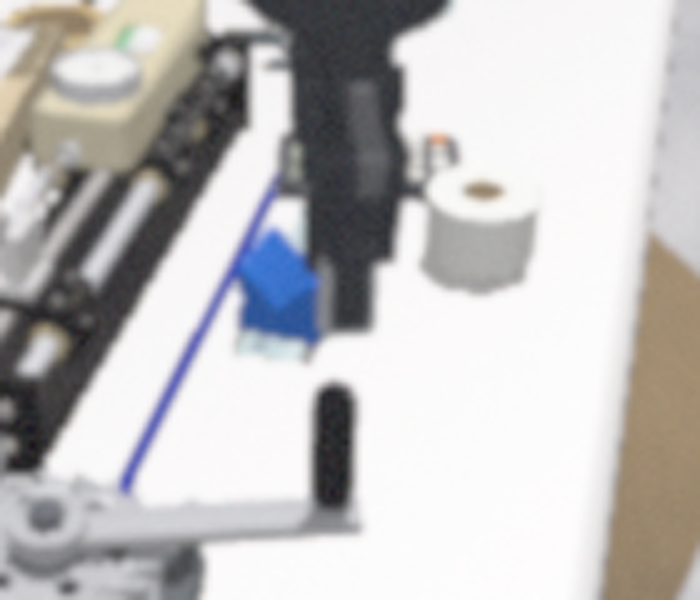

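Aligned over the grip (side px ≈ (327,205)). Lower further and check.

{"api": "servo_tool", "payload": {
  "delta_pos": [
    [0.002, 0.02, 0.005],
    [0, 0.015, 0.001],
    [0, 0, 0]
  ],
  "dr": [
    [0, 0.5, 0],
    [0, 0, 0],
    [0, 0, 0]
  ],
  "grip": [0.5, 0.5, 0.5]
}}

```text
t: 13.75
tool_pos: [0.4875, -0.092, 0.1657]
tool_rot: [-0.345, 2.043, -2.039]
contact_force: [0.1, -0.5, 0.8]
opening: 0.0428
```

```bash
python3 - <<'E'
from inv import *
from zoom import enh
rows([ht(-.245,.115)],n=25,vmax=.05,wmax=10)
im=ctrl.get_image('side'); enh(im[:,:,::-1],(290,160,370,230),9,'pics/s13.png',.5)
im=ctrl.get_image('top'); enh(im[:,:,::-1],(260,170,330,235),9,'pics/t13.png',.5)
E
```

```text
t 13.75 pos [ 0.4875 -0.092   0.1657] yaw -1.2373 tilt [-0.0016  0.0018 -1.    ] q [-3.370e-01 -1.980e-01  1.986e+00  1.000e-03  1.356e+00  9.000e-01] F [ 0.1 -0.5  0.8] op 0.0428
"delta_pos": [[0.0006, 0.05, -0.0009], [0.0, 0.0007, -0.0]]
"dr": [[0.13, 0.08, 0.05], [0.0, 0.0, 0.0]]
rows 2
```

View pics/s13.png

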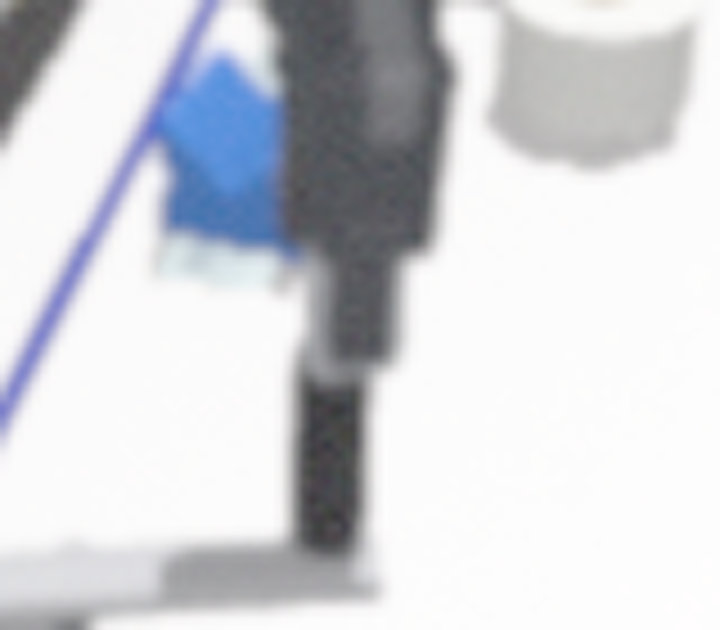

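View pics/t13.png

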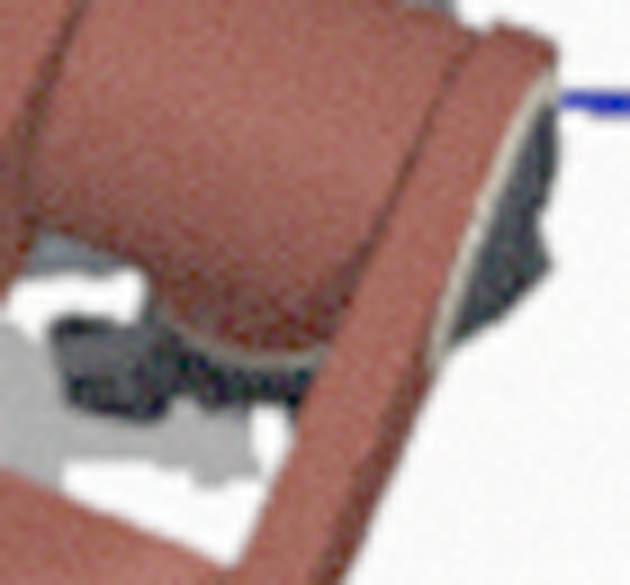

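{"api": "servo_tool", "payload": {
  "delta_pos": [
    [0.001, 0.015, -0.001],
    [0, 0.015, 0],
    [0, 0, 0]
  ],
  "dr": [
    [0, 0, 0],
    [0, 0, 0],
    [0, 0, 0]
  ],
  "grip": [0.5, 0.5, 0.5]
}}

```text
t: 14.22
tool_pos: [0.4873, -0.0916, 0.1358]
tool_rot: [-0.342, 2.04, -2.039]
contact_force: [-0.3, -1.0, -0.3]
opening: 0.0426
```

```bash
python3 - <<'E'
from inv import *
from zoom import enh
rows([ht(-.245,.115)],n=25,vmax=.05,wmax=10)
im=ctrl.get_image('side'); enh(im[:,:,::-1],(290,160,370,230),9,'pics/s14.png',.5)
E
```

```text
t 14.22 pos [ 0.4873 -0.0916  0.1358] yaw -1.2372 tilt [ 1.8e-03  7.0e-04 -1.0e+00] q [-3.370e-01 -1.680e-01  2.013e+00  1.000e-03  1.296e+00  9.000e-01] F [-0.3 -1.  -0.3] op 0.0426
"delta_pos": [[0.0006, 0.0208, -0.0006]]
"dr": [[0.0, 0.09, -0.11]]
rows 1
```

View pics/s14.png

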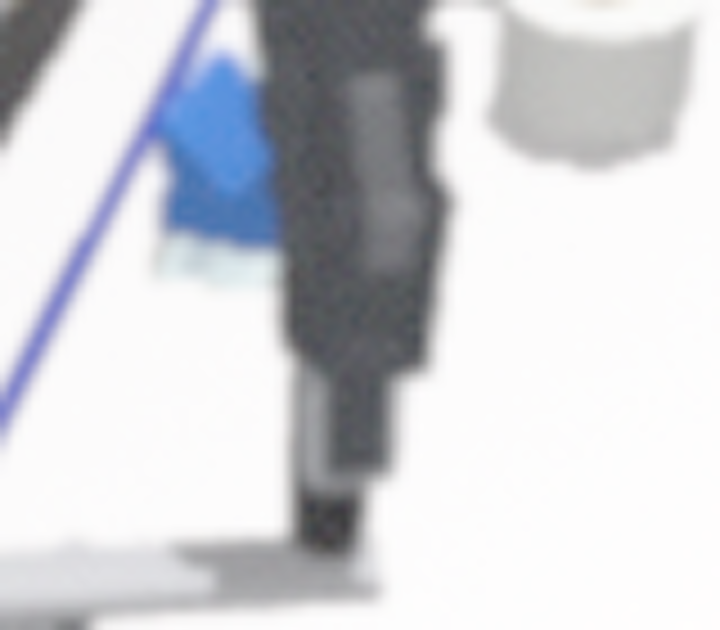

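{"api": "servo_tool", "payload": {
  "delta_pos": [
    [0, 0.012, 0],
    [0, 0.005, 0],
    [0, 0, 0],
    [0, 0, 0]
  ],
  "dr": [
    [0, 0, 0],
    [0, 0, 0],
    [0, 0, 0],
    [0, 0, 0]
  ],
  "grip": [0.45, 0.4, 0.36, 0.33],
  "grip_force": 20
}}

```text
t: 14.78
tool_pos: [0.4884, -0.0919, 0.1191]
tool_rot: [-0.339, 2.038, -2.04]
contact_force: [-0.9, 0.2, -0.4]
opening: 0.0282
```

```bash
python3 - <<'E'
from inv import *
from zoom import enh
rows([ht(a,.118) for a in (-.35,-.45,-.55,-.65,-.75)],n=25,vmax=.05,wmax=10)
im=ctrl.get_image('side'); enh(im[:,:,::-1],(290,160,370,230),9,'pics/s15.png',.5)
E
```

```text
t 14.78 pos [ 0.4884 -0.0919  0.1191] yaw -1.2371 tilt [ 4.2e-03 -2.0e-04 -1.0e+00] q [-3.360e-01 -1.470e-01  2.024e+00  1.000e-03  1.260e+00  9.000e-01] F [-0.9  0.2 -0.4] op 0.0282
"delta_pos": [[0.0009, 0.0011, 0.0115], [-0.0006, 0.0, 0.0122], [-0.0006, 0.0, 0.0122], [-0.0006, 0.0, 0.0122], [-0.0006, 0.0, 0.0122]]
"dr": [[-0.1, -5.92, -0.22], [-0.0, -5.73, 0.0], [0.0, -5.73, -0.0], [0.0, -5.73, -0.0], [0.0, -5.73, 0.0]]
rows 5
```

View pics/s15.png

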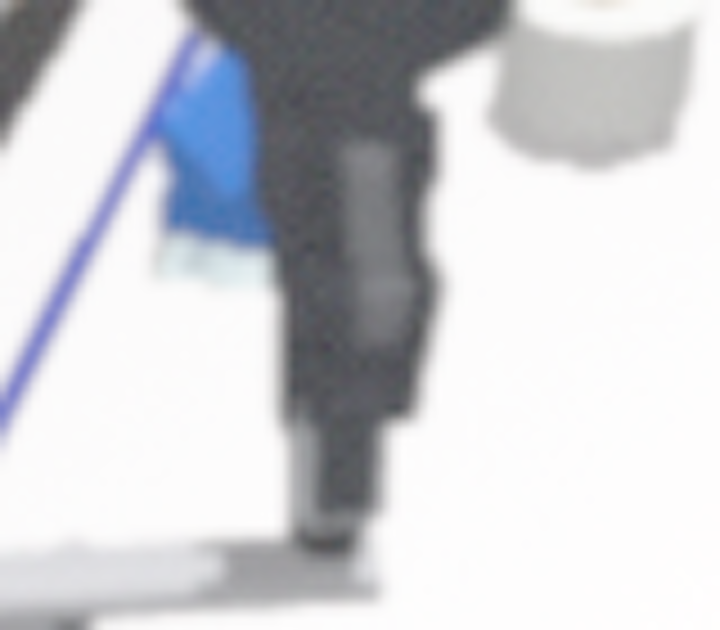

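{"api": "servo_tool", "payload": {
  "delta_pos": [
    [0.001, 0.001, 0.012],
    [0, 0, 0.012],
    [0, 0, 0.012],
    [0, 0, 0.012],
    [0, 0, 0]
  ],
  "dr": [
    [0, -5.8, 0],
    [0, -5.7, 0],
    [0, -5.7, 0],
    [0, -5.7, 0],
    [0, 0, 0]
  ],
  "grip": [0.33, 0.33, 0.33, 0.33, 0.33]
}}

```text
t: 15.45
tool_pos: [0.5112, -0.1344, 0.1196]
tool_rot: [-0.691, 1.783, -1.784]
contact_force: [-1.0, -0.0, 0.6]
opening: 0.0281
```

```bash
cat >> inv.py <<'E'
def lev():
    P,M,o=cur(); q=inv(P); print('tool clamp',q,'r %.4f'%np.hypot(*q),'a %.3f'%np.arctan2(q[1],-q[0]),'yaw-err %.3f'%((np.arctan2(M[1,2],M[0,2])-(.087-np.pi/2-np.arctan2(q[1],-q[0])))),'Ftool',(M.T@np.array(o['contact_force'])).round(2))
E
python3 - <<'E'
from inv import *
lev()
rows([ht(a,.118) for a in (-.65,-.72)],n=25,vmax=.05,wmax=10)
from zoom import enh
im=ctrl.get_image('side'); enh(im[:,:,::-1],(230,160,370,260),5,'pics/s16.png',.6)
E
```

```text
tool clamp [-0.0976 -0.0748] r 0.1230 a -0.654 yaw-err 0.005 Ftool [ 0.78 -0.61 -0.66]
t 15.45 pos [ 0.5112 -0.1344  0.1196] yaw -0.8252 tilt [ 0.0065  0.002  -1.    ] q [-0.4   -0.069  1.952  0.005  1.254  0.424] F [-1.  -0.   0.6] op 0.0281
"delta_pos": [[-0.001, 0.0016, -0.0004], [-0.0003, -0.0, 0.0085]]
"dr": [[-0.17, 0.49, -0.35], [0.0, -4.01, 0.0]]
rows 2
```

View pics/s16.png

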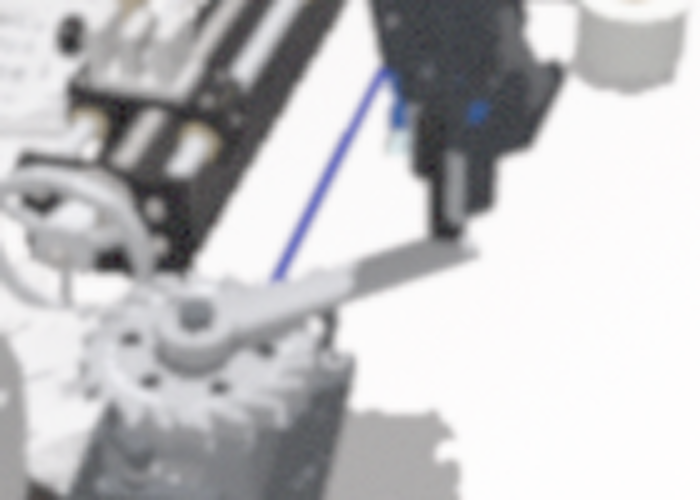

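{"api": "servo_tool", "payload": {
  "delta_pos": [
    [0, 0, 0.012],
    [0, 0, 0]
  ],
  "dr": [
    [-0.2, -5, -0.3],
    [0, 0, 0]
  ],
  "grip": [0.33, 0.33]
}}

```text
t: 15.75
tool_pos: [0.5186, -0.142, 0.1196]
tool_rot: [-0.764, 1.731, -1.728]
contact_force: [0.2, 0.5, -1.0]
opening: 0.0281
```

```bash
python3 - <<'E'
from inv import *
lev()
im=ctrl.get_image('side'); cv2.imwrite('pics/s17f.png',im[:,:,::-1])
rows([ht(a,.118,da=.0) for a in np.arange(-.6,.8,.12)],n=25,vmax=.05,wmax=10)
E
```

```text
tool clamp [-0.0909 -0.083 ] r 0.1231 a -0.740 yaw-err 0.005 Ftool [-0.48  0.96 -0.23]
t 15.80 pos [ 0.5182 -0.1417  0.1194] yaw -0.7389 tilt [-0.0011  0.002  -1.    ] q [-4.060e-01 -4.300e-02  1.927e+00  1.000e-03  1.259e+00  3.320e-01] F [-0.2  0.1 -0. ] op 0.0279
"delta_pos": [[-0.0024, 0.0014, -0.0165], [-0.0009, 0.0, -0.0146], [-0.0009, 0.0, -0.0146], [-0.0009, 0.0, -0.0146], [-0.0009, 0.0, -0.0146], [-0.0009, 0.0, -0.0146], [-0.0009, 0.0, -0.0146], [-0.0009, 0.0, -0.0146], [-0.0009, 0.0, -0.0146], [-0.0009, 0.0, -0.0146], [-0.0009, 0.0, -0.0146], [-0.0009, -0.0, -0.0146]]
"dr": [[0.13, 8.3, -0.03], [0.0, 6.88, -0.0], [-0.0, 6.88, -0.0], [-0.0, 6.88, 0.0], [0.0, 6.88, -0.0], [0.0, 6.88, -0.0], [-0.0, 6.88, 0.0], [-0.0, 6.88, 0.0], [0.0, 6.88, -0.0], [-0.0, 6.88, 0.0], [0.0, 6.88, 0.0], [-0.0, 6.88, -0.0]]
rows 12
```

{"api": "servo_tool", "payload": {
  "delta_pos": [
    [-0.002, 0.001, -0.015],
    [-0.001, 0, -0.0145],
    [-0.001, 0, -0.0145],
    [-0.001, 0, -0.0145],
    [-0.001, 0, -0.0145]
  ],
  "dr": [
    [0, 7, 0],
    [0, 6.9, 0],
    [0, 6.9, 0],
    [0, 6.9, 0],
    [0, 6.9, 0]
  ],
  "grip": [0.33, 0.33, 0.33, 0.33, 0.33]
}}

```text
t: 16.42
tool_pos: [0.4818, -0.0767, 0.1189]
tool_rot: [-0.208, 2.115, -2.119]
contact_force: [1.2, -1.0, -1.2]
opening: 0.0279
```

```bash
python3 - <<'E'
from inv import *
lev()
rows([ht(a,.118,da=.0) for a in np.arange(-.02,.8,.12)],n=25,vmax=.05,wmax=10)
E
```

```text
tool clamp [-0.1218 -0.0148] r 0.1227 a -0.121 yaw-err -0.010 Ftool [-0.96  1.21  1.23]
t 16.43 pos [ 0.4818 -0.0767  0.1189] yaw -1.3734 tilt [ 0.0021 -0.0018 -1.    ] q [-3.100e-01 -1.690e-01  2.044e+00 -1.000e-03  1.264e+00  1.064e+00] F [ 1.2 -1.  -1.2] op 0.0279
"delta_pos": [[-0.0012, 0.0009, -0.0123], [-0.0009, 0.0, -0.0146], [-0.0009, 0.0, -0.0146], [-0.0009, 0.0, -0.0146], [-0.0009, 0.0, -0.0146], [-0.0009, 0.0, -0.0146], [-0.0009, 0.0, -0.0146]]
"dr": [[-0.12, 5.18, -0.1], [0.0, 6.88, 0.0], [0.0, 6.88, -0.0], [-0.0, 6.88, 0.0], [0.0, 6.88, -0.0], [0.0, 6.88, 0.0], [-0.0, 6.88, 0.0]]
rows 7
```

{"api": "servo_tool", "payload": {
  "delta_pos": [
    [-0.001, 0, -0.0145],
    [-0.001, 0, -0.0145],
    [-0.001, 0, -0.0145],
    [-0.001, 0, -0.0145],
    [-0.001, 0, -0.0145]
  ],
  "dr": [
    [0, 6.5, 0],
    [0, 6.9, 0],
    [0, 6.9, 0],
    [0, 6.9, 0],
    [0, 6.9, 0]
  ],
  "grip": [0.33, 0.33, 0.33, 0.33, 0.33]
}}

```text
t: 17.05
tool_pos: [0.4878, -0.0035, 0.1191]
tool_rot: [-0.436, -1.981, 1.994]
contact_force: [1.0, -2.7, -0.2]
opening: 0.0285
```

```bash
python3 - <<'E'
from inv import *
lev()
rows([ht(a,.118,da=.0) for a in (.6,.7)],n=25,vmax=.05,wmax=10)
E
```

```text
tool clamp [-0.1095  0.0576] r 0.1237 a 0.484 yaw-err -0.030 Ftool [-2.04  0.27  2.06]
t 17.05 pos [ 0.4878 -0.0035  0.1191] yaw -1.9979 tilt [ 0.0036 -0.0069 -1.    ] q [-0.156 -0.17   2.045 -0.007  1.263  1.843] F [ 1.  -2.7 -0.2] op 0.0285
"delta_pos": [[-0.0021, 0.001, -0.0141], [-0.0006, -0.0, -0.0122]]
"dr": [[-0.26, 4.92, -0.36], [0.0, 5.73, 0.0]]
rows 2
```

{"api": "servo_tool", "payload": {
  "delta_pos": [
    [-0.002, 0, -0.012],
    [-0.001, 0, -0.012],
    [0, 0, 0],
    [0, 0, 0]
  ],
  "dr": [
    [-0.2, 5, -0.3],
    [0, 5.7, 0],
    [0, 0, 0],
    [0, 0, 0]
  ],
  "grip": [0.33, 0.33, 0.33, 0.33]
}}

```text
t: 17.55
tool_pos: [0.4989, 0.0183, 0.1187]
tool_rot: [-0.598, -1.862, 1.868]
contact_force: [-0.2, -0.4, 0.4]
opening: 0.0283
```

```bash
python3 - <<'E'
from inv import *
from zoom import enh
lev()
rows([ht(a,.118,da=.0) for a in (.6,.7)],n=25,vmax=.05,wmax=10)
im=ctrl.get_image('side'); cv2.imwrite('pics/s18f.png',im[:,:,::-1]); enh(im[:,:,::-1],(200,160,340,300),5,'pics/s18.png',.6)
im=ctrl.get_image('top'); cv2.imwrite('pics/t18f.png',im[:,:,::-1]); enh(im[:,:,::-1],(200,150,320,235),6.6,'pics/t18.png',.6)
E
```

```text
tool clamp [-0.0965  0.0784] r 0.1243 a 0.682 yaw-err -0.026 Ftool [-0.07 -0.37  0.45]
t 17.55 pos [0.4989 0.0183 0.1187] yaw -2.1924 tilt [-0.0025 -0.0028 -1.    ] q [-0.111 -0.136  2.015 -0.003  1.265  2.082] F [-0.2 -0.4  0.4] op 0.0283
"delta_pos": [[-0.003, 0.0007, 0.0099], [-0.0006, -0.0, -0.0122]]
"dr": [[-0.21, -6.22, 0.04], [-0.0, 5.73, -0.0]]
rows 2
```

View pics/s18.png

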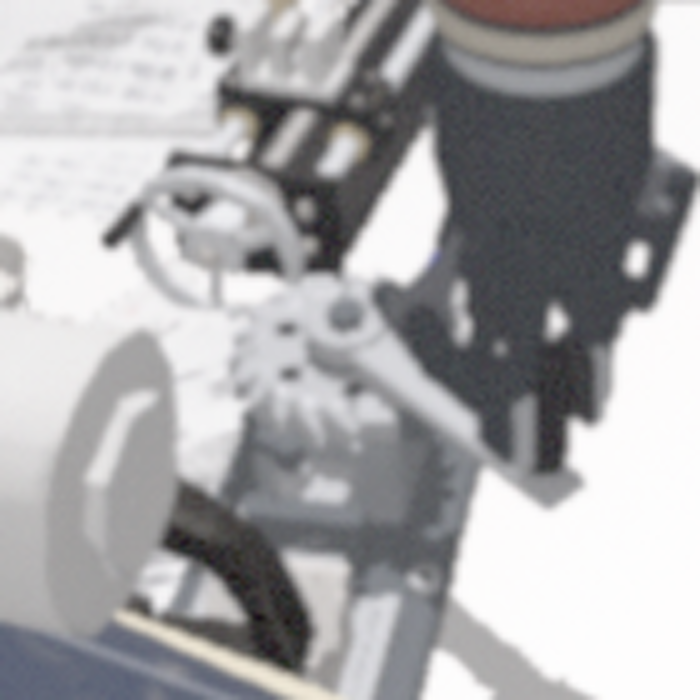

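View pics/t18.png

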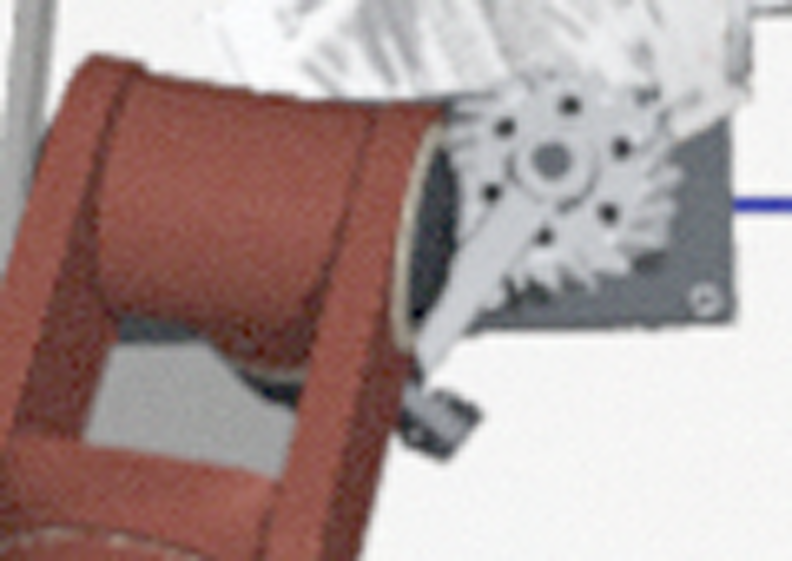

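{"api": "servo_tool", "payload": {
  "delta_pos": [
    [0.001, 0, 0.015],
    [0, 0, 0.0146],
    [0, 0, 0.0146],
    [0, 0, 0.0146],
    [0, 0, 0.0146]
  ],
  "dr": [
    [0, -5.5, 0],
    [0, -6.9, 0],
    [0, -6.9, 0],
    [0, -6.9, 0],
    [0, -6.9, 0]
  ],
  "grip": [0.33, 0.33, 0.33, 0.33, 0.33]
}}

```text
t: 18.27
tool_pos: [0.4701, -0.0497, 0.1197]
tool_rot: [-0.03, -2.21, 2.211]
contact_force: [1.1, 0.6, 0.5]
opening: 0.0283
```

```bash
python3 - <<'E'
from inv import *
lev()
rows([ht(a,.118,da=.0) for a in np.arange(0,-.75,-.12)],n=25,vmax=.05,wmax=10)
E
```

```text
tool clamp [-0.1311  0.0132] r 0.1318 a 0.100 yaw-err -0.011 Ftool [-1.1  -0.45 -0.66]
t 18.27 pos [ 0.4701 -0.0497  0.1197] yaw -1.5951 tilt [ 2.4e-03 -8.0e-04 -1.0e+00] q [-0.263 -0.21   2.078 -0.     1.272  1.332] F [1.1 0.6 0.5] op 0.0283
"delta_pos": [[-0.0105, 0.0017, 0.0121], [-0.0009, 0.0, 0.0146], [-0.0009, 0.0, 0.0146], [-0.0009, 0.0, 0.0146], [-0.0009, 0.0, 0.0146], [-0.0009, 0.0, 0.0146], [-0.0009, 0.0, 0.0146]]
"dr": [[-0.05, -6.38, -0.14], [-0.0, -6.88, 0.0], [-0.0, -6.88, 0.0], [0.0, -6.88, 0.0], [0.0, -6.88, -0.0], [0.0, -6.88, 0.0], [0.0, -6.88, -0.0]]
rows 7
```

{"api": "servo_tool", "payload": {
  "delta_pos": [
    [-0.007, 0, 0.012],
    [-0.003, 0, 0.0146],
    [-0.001, 0, 0.0146],
    [-0.001, 0, 0.0146],
    [-0.001, 0, 0.0146]
  ],
  "dr": [
    [0, -6.4, 0],
    [0, -6.9, 0],
    [0, -6.9, 0],
    [0, -6.9, 0],
    [0, -6.9, 0]
  ],
  "grip": [0.33, 0.33, 0.33, 0.33, 0.33]
}}

```text
t: 18.9
tool_pos: [0.4964, -0.1182, 0.119]
tool_rot: [-0.571, 1.889, -1.883]
contact_force: [0.2, 1.3, -0.1]
opening: 0.0285
```

```bash
python3 - <<'E'
from inv import *
lev()
rows([ht(a,.118,da=.0) for a in (-.58,-.66,-.74)],n=25,vmax=.05,wmax=10)
E
```

```text
tool clamp [-0.1109 -0.0574] r 0.1249 a -0.478 yaw-err 0.024 Ftool [-0.89  0.14 -1.01]
t 18.90 pos [ 0.4964 -0.1182  0.119 ] yaw -0.9826 tilt [-2.0e-04  3.1e-03 -1.0e+00] q [-0.381 -0.109  1.99   0.003  1.262  0.601] F [ 0.2  1.3 -0.1] op 0.0285
"delta_pos": [[-0.0032, 0.001, 0.0126], [-0.0004, 0.0, 0.0097], [-0.0004, 0.0, 0.0097]]
"dr": [[0.15, -4.51, -0.1], [0.0, -4.58, -0.0], [0.0, -4.58, -0.0]]
rows 3
```

{"api": "servo_tool", "payload": {
  "delta_pos": [
    [-0.002, 0, 0.012],
    [0, 0, 0.01],
    [0, 0, 0.011],
    [0, 0, 0]
  ],
  "dr": [
    [0, -4.5, 0],
    [0, -4.6, 0],
    [0, -5, 0],
    [0, 0, 0]
  ],
  "grip": [0.33, 0.33, 0.33, 0.33]
}}

```text
t: 19.4
tool_pos: [0.5177, -0.1448, 0.1185]
tool_rot: [-0.77, 1.729, -1.719]
contact_force: [1.0, -0.3, -0.4]
opening: 0.0282
```

```bash
python3 - <<'E'
from inv import *
from zoom import enh
lev()
im=ctrl.get_image('top'); cv2.imwrite('pics/t19f.png',im[:,:,::-1]); enh(im[:,:,::-1],(200,150,320,235),6.6,'pics/t19.png',.6)
im=ctrl.get_image('side'); cv2.imwrite('pics/s19f.png',im[:,:,::-1]); enh(im[:,:,::-1],(220,190,300,310),5,'pics/s19.png',.6)
E
```

```text
tool clamp [-0.092  -0.0857] r 0.1257 a -0.750 yaw-err 0.003 Ftool [-0.44  0.38  0.89]
```

View pics/t19.png

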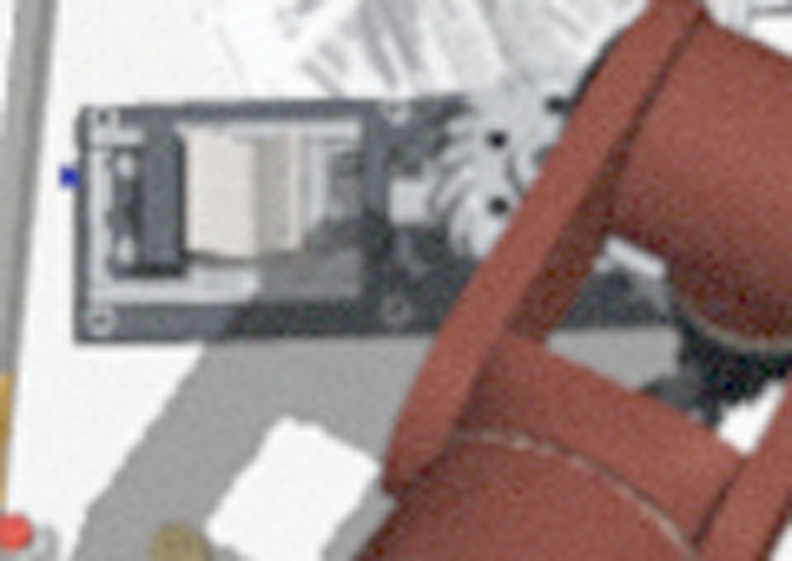

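View pics/s19.png

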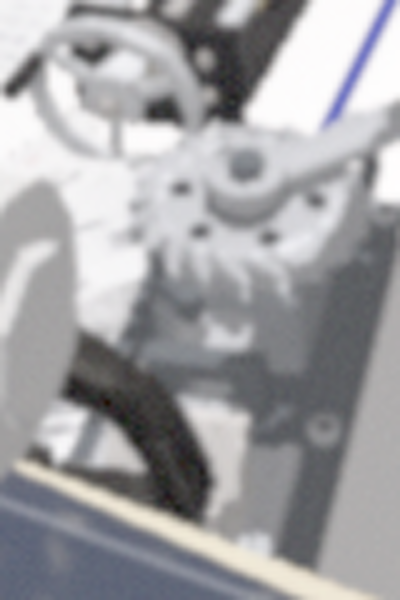

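```bash
cat > wheel.py <<'E'
from inv import *
def holes(f):
    im=cv2.imread(f) if isinstance(f,str) else f
    g=im.astype(float).mean(2)
    # rectified polar around wheel axis at z=.073 top face
    z=.073; res=[]
    # hole radius estimate from clamp coords
    rr=np.linspace(.018,.030,13); th=np.radians(np.arange(0,360,.5))
    out=np.zeros((len(rr),len(th)))
    for i,q in enumerate(rr):
        P=np.c_[p[0]+q*np.cos(th),p[1]+q*np.sin(th),np.full(len(th),z)]; uv=T.proj(P).astype(np.float32)
        out[i]=cv2.remap(g.astype(np.float32),uv[:,0].reshape(1,-1),uv[:,1].reshape(1,-1),cv2.INTER_CUBIC)[0]
    return rr,th,out
if __name__=='__main__':
    from scipy.signal import find_peaks
    for f in('pics/top0.png','pics/t11f.png','pics/t18f.png','pics/t19f.png'):
        rr,th,o=holes(f); m=o.mean(0); k=np.convolve(np.r_[m[-10:],m,m[:10]],np.ones(9)/9,'same')[10:-10]
        pk,_=find_peaks(-k,prominence=12); print(f,[(float(np.degrees(th[i])),round(float(k[i]))) for i in pk])
E
python3 wheel.py
python3 - <<'E'
from zoom import *
a=[];
for f in('pics/t11f.png','pics/t19f.png'):
    enh(cv2.imread(f),(215,163,265,195),14,'pics/tmp.png',.55); a.append(cv2.imread('pics/tmp.png'))
cv2.imwrite('pics/cmp19.png',cv2.resize(np.vstack(a),None,fx=.66,fy=.66))
E
```

```text
pics/top0.png [(7.0, 63), (66.0, 64), (122.0, 49), (168.5, 74), (243.50000000000003, 53), (306.5, 56)]
pics/t11f.png [(7.0, 68), (65.5, 70), (122.50000000000001, 54), (168.5, 82), (243.50000000000003, 59), (306.5, 63)]
pics/t18f.png [(53.5, 76), (109.50000000000001, 61), (171.0, 70), (231.5, 57), (293.5, 61)]
pics/t19f.png [(66.5, 71), (232.5, 19)]
```

View pics/cmp19.png

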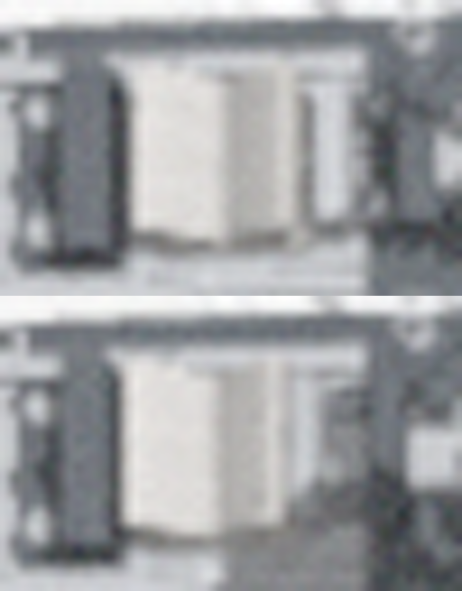

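{"api": "servo_tool", "payload": {
  "delta_pos": [
    [-0.003, 0, -0.0145],
    [-0.001, 0, -0.0145],
    [-0.001, 0, -0.0145],
    [-0.001, 0, -0.0145]
  ],
  "dr": [
    [0, 7, 0],
    [0, 6.9, 0],
    [0, 6.9, 0],
    [0, 6.9, 0]
  ],
  "grip": [0.33, 0.33, 0.33, 0.33]
}}

```text
t: 20.0
tool_pos: [0.4855, -0.0942, 0.1187]
tool_rot: [-0.346, 2.042, -2.037]
contact_force: [1.7, -1.2, -1.0]
opening: 0.0283
```

```bash
cat >> inv.py <<'E'
def fr(n=3,cam='side'):
    P,M,o=cur(); F=[M.T@np.array(o['contact_force'])]
    for i in range(n): ctrl.get_image(cam); P,M,o=cur(); F.append(M.T@np.array(o['contact_force']))
    q=inv(P); print('t %.2f a %.3f r %.4f'%(o['t'],np.arctan2(q[1],-q[0]),np.hypot(*q)),'Fz',[round(float(f[2]),2) for f in F],'mean',np.mean(F,0).round(2))
E
python3 -c "
from inv import *
fr(3); lev()"
```

```text
t 20.15 a -0.264 r 0.1238 Fz [1.66, -1.23, 0.36, -1.05] mean [-0.43  0.59 -0.06]
tool clamp [-0.1195 -0.0323] r 0.1238 a -0.264 yaw-err -0.008 Ftool [-0.4   0.38 -1.05]
```

{"api": "servo_tool", "payload": {
  "delta_pos": [
    [-0.002, 0, -0.0145],
    [-0.001, 0, -0.0145],
    [0, 0, 0]
  ],
  "dr": [
    [0, 6.9, 0],
    [0, 6.9, 0],
    [0, 0, 0]
  ],
  "grip": [0.33, 0.33, 0.33]
}}

```text
t: 20.52
tool_pos: [0.4803, -0.0668, 0.119]
tool_rot: [-0.111, 2.171, -2.171]
contact_force: [-1.1, -0.3, 0.1]
opening: 0.028
```

```bash
python3 -c "
from inv import *
fr(4)"
```

```text
t 20.73 a -0.044 r 0.1224 Fz [0.22, 0.14, -0.68, 0.6, 0.91] mean [ 0.27 -0.04  0.24]
```

{"api": "servo_tool", "payload": {
  "delta_pos": [
    [-0.001, 0, -0.0145],
    [-0.001, 0, -0.012],
    [0, 0, 0]
  ],
  "dr": [
    [0, 6.5, 0],
    [0, 5.7, 0],
    [0, 0, 0]
  ],
  "grip": [0.33, 0.33, 0.33]
}}

```text
t: 21.1
tool_pos: [0.4811, -0.0428, 0.1191]
tool_rot: [-0.125, -2.156, 2.162]
contact_force: [0.8, -0.1, 0.2]
opening: 0.0279
```

```bash
python3 -c "
from inv import *
fr(4); lev()"
```

```text
t 21.30 a 0.154 r 0.1210 Fz [-0.04, -0.17, -0.46, -0.64, 0.31] mean [-0.36  0.27 -0.2 ]
tool clamp [-0.1196  0.0186] r 0.1210 a 0.154 yaw-err -0.053 Ftool [0.16 0.21 0.31]
```

{"api": "servo_tool", "payload": {
  "delta_pos": [
    [0, 0, -0.0145],
    [0, 0, -0.012],
    [0, 0, 0]
  ],
  "dr": [
    [0, 5.5, 0],
    [0, 5.2, 0],
    [0, 0, 0]
  ],
  "grip": [0.33, 0.33, 0.33]
}}

```text
t: 21.68
tool_pos: [0.4853, -0.0187, 0.1193]
tool_rot: [-0.318, -2.046, 2.058]
contact_force: [-0.2, -1.0, 0.8]
opening: 0.0282
```

```bash
python3 -c "
from inv import *
fr(4); lev()"
```

```text
t 21.88 a 0.357 r 0.1211 Fz [1.05, -0.13, -0.05, 0.14, -0.43] mean [-0.05 -0.15  0.12]
tool clamp [-0.1135  0.0423] r 0.1211 a 0.357 yaw-err -0.042 Ftool [ 0.44 -0.03 -0.43]
```

{"api": "servo_tool", "payload": {
  "delta_pos": [
    [0, 0, -0.013],
    [0, 0, -0.012],
    [0, 0, 0]
  ],
  "dr": [
    [0, 5.5, 0],
    [0, 5.2, 0],
    [0, 0, 0]
  ],
  "grip": [0.33, 0.33, 0.33]
}}

```text
t: 22.25
tool_pos: [0.4936, 0.0027, 0.1191]
tool_rot: [-0.494, -1.93, 1.946]
contact_force: [0.3, -0.1, -0.1]
opening: 0.0278
```

```bash
python3 -c "
from inv import *
fr(4); lev()"
```

```text
t 22.45 a 0.547 r 0.1210 Fz [-0.11, 0.39, 0.02, 0.78, 0.41] mean [-0.29  0.37  0.3 ]
tool clamp [-0.1034  0.0629] r 0.1210 a 0.547 yaw-err -0.045 Ftool [-0.25  0.04  0.41]
```

```bash
python3 - <<'E'
from inv import *
from zoom import enh
im=ctrl.get_image('top'); cv2.imwrite('pics/t20f.png',im[:,:,::-1]); enh(im[:,:,::-1],(200,150,320,235),6.6,'pics/t20.png',.6)
im=ctrl.get_image('side'); cv2.imwrite('pics/s20f.png',im[:,:,::-1]); enh(im[:,:,::-1],(220,190,300,310),5,'pics/s20.png',.6)
E
```

```text
(no output)
```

View pics/t20.png

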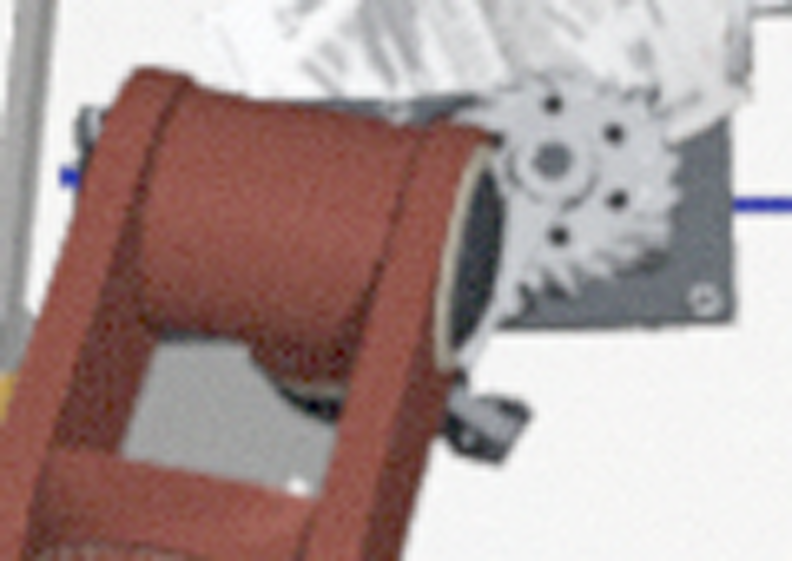

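View pics/s20.png

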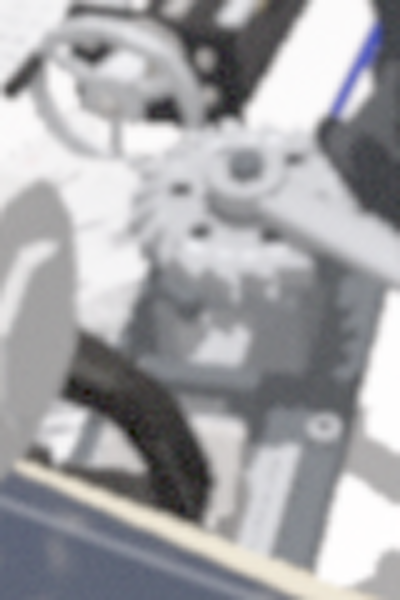

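{"api": "servo_tool", "payload": {
  "delta_pos": [
    [0, 0, -0.012],
    [0, 0, -0.012]
  ],
  "dr": [
    [0, 5.2, 0],
    [0, 5.2, 0]
  ],
  "grip": [0.33, 0.33]
}}

```text
t: 22.8
tool_pos: [0.5051, 0.0214, 0.1188]
tool_rot: [-0.652, -1.807, 1.83]
contact_force: [-2.2, -2.2, 1.6]
opening: 0.0278
```

```bash
python3 -c "
from inv import *
fr(4); lev()"
```

```text
t 23.00 a 0.735 r 0.1211 Fz [3.17, 1.68, 1.07, 0.83, 0.5] mean [ 0.22 -0.75  1.45]
tool clamp [-0.0898  0.0812] r 0.1211 a 0.735 yaw-err -0.039 Ftool [ 0.19 -1.07  0.5 ]
```

{"api": "servo_tool", "payload": {
  "delta_pos": [
    [0, 0, -0.004],
    [0, 0, 0]
  ],
  "dr": [
    [0, 2, 0],
    [0, 0, 0]
  ],
  "grip": [0.33, 0.33]
}}

```text
t: 23.25
tool_pos: [0.5073, 0.0238, 0.1186]
tool_rot: [-0.675, -1.789, 1.812]
contact_force: [0.1, -0.1, 0.8]
opening: 0.0282
```

```bash
python3 - <<'E'
from inv import *
fr(3);lev()
from wheel import holes
im=ctrl.get_image('top'); cv2.imwrite('pics/t21f.png',im[:,:,::-1])
from zoom import enh
enh(im[:,:,::-1],(270,150,310,195),14,'pics/t21.png',.6)
enh(cv2.imread('pics/t18f.png'),(270,150,310,195),14,'pics/t21b.png',.6)
cv2.imwrite('pics/t21c.png',cv2.resize(np.hstack([cv2.imread('pics/t21b.png'),cv2.imread('pics/t21.png')]),None,fx=.7,fy=.7))
E
```

```text
t 23.40 a 0.758 r 0.1208 Fz [0.03, 0.95, 0.85, 0.3] mean [-0.04 -0.58  0.53]
tool clamp [-0.0877  0.0831] r 0.1208 a 0.758 yaw-err -0.050 Ftool [-0.66  0.06  0.3 ]
```

View pics/t21c.png

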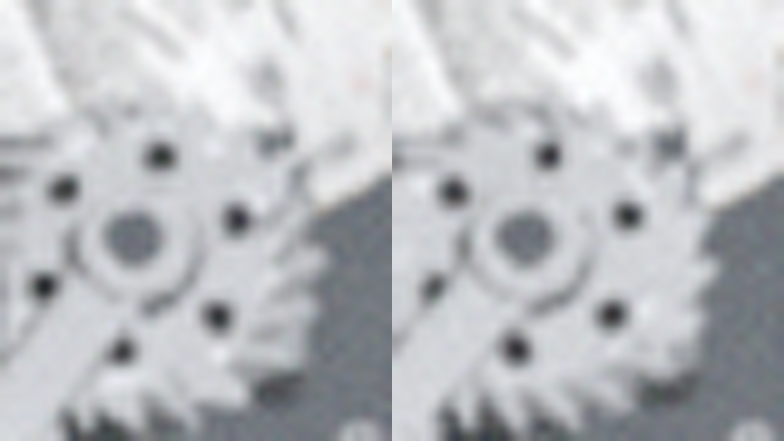

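```bash
cat > wa.py <<'E'
from inv import *
def ang(f,show=True):
    im=cv2.imread(f); g=im.astype(np.float32).mean(2)
    # rectify plane z=.075 around the wheel: 0.25 mm/px
    n=320; s=.08/n; u,v=np.meshgrid(np.arange(n),np.arange(n)); X=p[0]+.04-(v+.5)*s; Y=p[1]+.04-(u+.5)*s
    uv=T.proj(np.c_[X.ravel(),Y.ravel(),np.full(n*n,.075)]).astype(np.float32)
    r_=cv2.remap(g,uv[:,0].reshape(n,n),uv[:,1].reshape(n,n),cv2.INTER_CUBIC)
    bl=cv2.GaussianBlur(r_,(0,0),8)-cv2.GaussianBlur(r_,(0,0),24)
    mn=(bl==cv2.erode(bl,np.ones((41,41))))&(bl<-12)
    c=[]
    for y,x in zip(*np.nonzero(mn)):
        y0,y1,x0,x1=max(y-14,0),y+15,max(x-14,0),x+15; w=np.clip(-bl[y0:y1,x0:x1]-6,0,None)**1; yy,xx=np.mgrid[y0:y0+w.shape[0],x0:x0+w.shape[1]]
        c.append([(xx*w).sum()/w.sum()*s*1e3-40,40-(yy*w).sum()/w.sum()*s*1e3,round(float(r_[y,x])),bl[y,x]])
    return np.array(c),r_
if __name__=='__main__':
    import sys
    for f in sys.argv[1:]:
        c,r_=ang(f); cv2.imwrite('pics/rect_'+f.split('/')[-1],r_); print(f); print(c.round(1).tolist())
E
python3 wa.py pics/top0.png pics/t11f.png pics/t18f.png pics/t19f.png pics/t20f.png pics/t21f.png
```

```text
pics/top0.png
[[10.0, 38.7, 73.0, -12.8], [32.8, 33.2, 42.0, -22.5], [-38.5, 30.6, 65.0, -19.2], [-3.7, 28.5, 4.0, -50.2], [38.7, 19.5, 70.0, -12.6], [22.5, 16.2, 10.0, -48.5], [-27.5, 12.2, 7.0, -48.7], [-2.6, 0.7, 37.0, -25.9], [38.8, -0.0, 85.0, -12.9], [-20.6, -2.1, 48.0, -17.8], [25.0, -12.5, 11.0, -50.3], [-9.8, -15.2, 34.0, -27.6], [-25.3, -16.8, 6.0, -48.1], [-3.6, -32.1, 51.0, -23.2], [-34.5, -38.2, 26.0, -28.4], [-22.0, -38.4, 57.0, -17.4], [38.0, -38.0, 21.0, -33.3]]
pics/t11f.png
[[10.5, 38.6, 80.0, -14.1], [32.8, 33.2, 44.0, -25.7], [-38.5, 30.5, 70.0, -21.0], [-3.7, 28.5, 2.0, -56.2], [38.7, 19.1, 81.0, -12.9], [22.5, 16.2, 15.0, -51.9], [-27.5, 12.2, 9.0, -53.0], [-2.8, 0.9, 42.0, -28.4], [38.7, -0.1, 92.0, -14.0], [-20.6, -2.1, 52.0, -19.7], [14.1, -3.6, 75.0, -13.3], [25.1, -12.5, 12.0, -55.6], [-9.8, -15.2, 41.0, -28.8], [-25.3, -16.8, 11.0, -51.3], [-3.8, -31.8, 52.0, -26.2], [38.0, -37.6, 24.0, -36.2], [-34.5, -38.2, 30.0, -31.0], [-22.1, -38.3, 67.0, -17.6]]
pics/t18f.png
[[-15.4, 38.5, 89.0, -16.1], [33.6, 33.8, 48.0, -27.1], [-32.7, 31.5, 71.0, -17.6], [-38.3, 
[... 1047 characters left out ...]
23.5, 8.0, -23.4], [1.5, -28.7, 9.0, -53.7], [-25.8, -33.9, 10.0, -22.4], [24.4, -38.4, 66.0, -14.0], [38.1, -38.1, 26.0, -26.8]]
pics/t21f.png
[[-14.8, 38.8, 78.0, -16.9], [-26.7, 33.1, 72.0, -17.4], [35.8, 32.9, 39.0, -30.1], [1.3, 28.7, 7.0, -52.1], [-38.8, 25.5, 73.0, -13.4], [-25.0, 16.5, 13.0, -51.4], [25.2, 12.0, 6.0, -56.4], [-0.8, 5.6, 40.0, -29.2], [-21.2, 0.1, 53.0, -21.5], [-28.8, -11.8, 25.0, -42.8], [5.7, -14.1, 58.0, -22.9], [22.5, -17.2, 9.0, -55.3], [-38.6, -28.6, 73.0, -20.8], [-4.1, -28.7, 9.0, -53.5], [12.9, -38.9, 81.0, -12.6], [36.3, -38.2, 24.0, -31.9]][ WARN:0@1.113] global loadsave.cpp:1063 imwrite_ Unsupported depth image for selected encoder is fallbacked to CV_8U.
```

```bash
cat > wfit.py <<'E'
import numpy as np
from scipy.optimize import least_squares
H=dict(t0=[(-3.7,28.5),(22.5,16.2),(-27.5,12.2),(25,-12.5),(-25.3,-16.8)],
t18=[(2.5,28.5),(-24.3,17.5),(25.5,10.9),(-28,-11.5),(21.8,-17.8),(-4.6,-29.4)],
t19=[(-3.8,28.4),(-27.3,12),(-25.2,-16.9)],t20=[(-4.8,28.7),(22,17),(25.3,-11.8),(1.5,-28.7)],
t21=[(1.3,28.7),(-25,16.5),(25.2,12),(22.5,-17.2),(-4.1,-28.7)])
def solve(H):
    ks=list(H)
    def res(x):
        out=[]
        for k,a in zip(ks,x[3:]):
            for h in H[k]:
                d=np.array(h)-x[:2]; th=np.arctan2(d[1],d[0]); m=np.round((th-a)/(np.pi/3)); q=a+m*np.pi/3
                out+=list(d-x[2]*np.array([np.cos(q),np.sin(q)]))
        return out
    best=None
    for s in range(30):
        rng=np.random.default_rng(s); r=least_squares(res,np.r_[-1.5,0,28,rng.uniform(0,1.05,len(ks))])
        if best is None or r.cost<best.cost: best=r
    print('c,R',best.x[:3].round(2),'rms',np.sqrt(2*best.cost/len(best.fun)).round(2))
    for k,a in zip(ks,best.x[3:]): print(k,'cw mod60 rel t0: %.1f'%((np.degrees(best.x[3]-a))%60))
if __name__=='__main__': solve(H)
E
python3 wfit.py
```

```text
c,R [-1.3  -0.23 28.99] rms 0.17
t0 cw mod60 rel t0: 0.0
t18 cw mod60 rel t0: 12.0
t19 cw mod60 rel t0: 59.8
t20 cw mod60 rel t0: 58.3
t21 cw mod60 rel t0: 10.1
```

{"api": "servo_tool", "payload": {
  "delta_pos": [
    [0.001, 0, 0.0146],
    [-0.003, 0, 0.0146],
    [-0.003, 0, 0.0146],
    [0, 0, 0]
  ],
  "dr": [
    [0, -5, 0],
    [0, -6.9, 0],
    [0, -6.9, 0],
    [0, 0, 0]
  ],
  "grip": [0.33, 0.33, 0.33, 0.33]
}}

```text
t: 23.95
tool_pos: [0.4859, -0.0143, 0.119]
tool_rot: [-0.384, -2.002, 2.019]
contact_force: [0.3, 0.0, 0.2]
opening: 0.0281
```

```bash
python3 - <<'E'
from inv import *
fr(0);lev()
im=ctrl.get_image('top'); cv2.imwrite('pics/t22f.png',im[:,:,::-1])
from zoom import enh
enh(im[:,:,::-1],(270,150,310,195),14,'pics/t22.png',.6)
rows([ht(a,.118,da=.0) for a in np.arange(.28,-.75,-.12)],n=5,vmax=.05,wmax=10)
E
python3 wa.py pics/t22f.png
```

```text
t 23.95 a 0.397 r 0.1218 Fz [-0.12] mean [-0.28 -0.19 -0.12]
tool clamp [-0.1123  0.0471] r 0.1218 a 0.397 yaw-err -0.072 Ftool [-0.28 -0.19 -0.12]
t 24.00 pos [ 0.486  -0.0139  0.119 ] yaw -1.9532 tilt [-0.0064 -0.007  -1.    ] q [-0.177 -0.167  2.042 -0.008  1.272  1.778] F [ 0.7  0.7 -1.1] op 0.0282
"delta_pos": [[-0.0015, 0.001, 0.0134], [0.0001, 0.0001, 0.0011], [-0.0009, -0.0, 0.0146], [-0.0009, -0.0, 0.0146], [-0.0009, -0.0, 0.0146]]
"dr": [[-0.45, -10.0, 0.22], [-0.04, -0.85, 0.02], [0.0, -6.88, -0.0], [0.0, -6.88, 0.0], [0.0, -6.88, 0.0]]
rows 5
pics/t22f.png
[[-18.0, 38.4, 88.0, -15.9], [32.1, 33.9, 52.0, -23.3], [-32.7, 31.2, 58.0, -24.3], [-1.2, 28.9, 8.0, -55.4], [-26.3, 15.0, 12.0, -43.4], [23.7, 14.2, 13.0, -55.2], [-1.0, 6.7, 42.0, -26.0], [-25.1, 3.4, 28.0, -14.9], [-38.3, 0.4, 28.0, -15.9], [8.0, -12.5, 63.0, -17.8], [23.8, -14.8, 6.0, -55.9], [-7.3, -20.0, 12.0, -29.8], [-1.9, -29.2, 15.0, -28.0], [-3.6, -38.1, 12.0, -24.5], [17.8, -38.5, 68.0, -21.4], [37.3, -38.1, 24.0, -27.6]][ WARN:0@0.588] global loadsave.cpp:1063 imwrite_ Unsupported depth image for selected encoder is fallbacked to CV_8U.
```

View pics/t22.png

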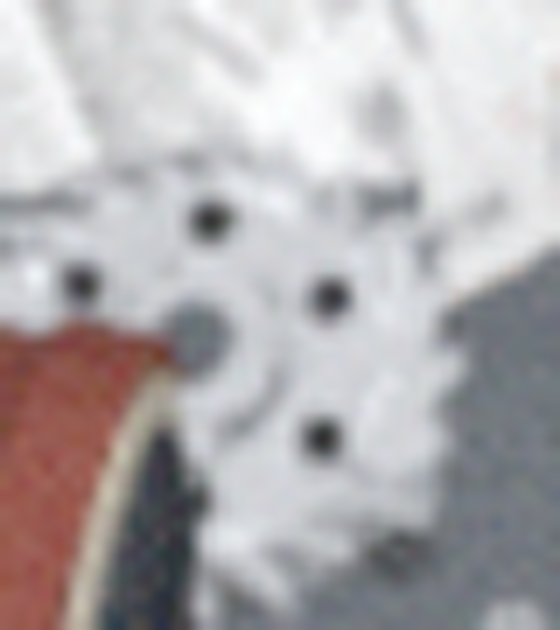

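{"api": "servo_tool", "payload": {
  "delta_pos": [
    [-0.001, 0, 0.0146],
    [-0.002, 0, 0.0146],
    [-0.003, 0, 0.0146],
    [-0.003, 0, 0.0146],
    [-0.003, 0, 0.0146]
  ],
  "dr": [
    [-0.4, -9, 0.2],
    [0, -6.9, 0],
    [0, -6.9, 0],
    [0, -6.9, 0],
    [0, -6.9, 0]
  ],
  "grip": [0.33, 0.33, 0.33, 0.33, 0.33]
}}

```text
t: 24.62
tool_pos: [0.4908, -0.0832, 0.1186]
tool_rot: [-0.285, 2.08, -2.072]
contact_force: [-1.5, 0.5, 1.8]
opening: 0.0281
```

```bash
python3 - <<'E'
from inv import *
lev()
rows([ht(a,.118,da=.0) for a in (-.33,-.45,-.57,-.68,-.75)],n=5,vmax=.05,wmax=10)
E
```

```text
tool clamp [-0.1135 -0.022 ] r 0.1156 a -0.191 yaw-err -0.006 Ftool [ 1.32 -1.77 -0.85]
t 24.62 pos [ 0.4908 -0.0832  0.1186] yaw -1.2982 tilt [-0.0011  0.0038 -1.    ] q [-0.319 -0.14   2.019  0.003  1.265  0.978] F [-1.5  0.5  1.8] op 0.0281
"delta_pos": [[0.0051, 0.0005, 0.0169], [-0.0009, 0.0, 0.0146], [-0.0009, 0.0, 0.0146], [-0.0007, 0.0, 0.0134], [-0.0003, 0.0, 0.0085]]
"dr": [[0.23, -8.28, -0.01], [0.0, -6.88, -0.0], [0.0, -6.88, 0.0], [-0.0, -6.3, -0.0], [-0.0, -4.01, -0.0]]
rows 5
```

{"api": "servo_tool", "payload": {
  "delta_pos": [
    [0.005, 0, 0.016],
    [0, 0, 0.0146],
    [-0.001, 0, 0.0146],
    [-0.001, 0, 0.014],
    [0, 0, 0.008]
  ],
  "dr": [
    [0.2, -8.2, 0],
    [0, -6.9, 0],
    [0, -6.9, 0],
    [0, -6.3, 0],
    [0, -4, 0]
  ],
  "grip": [0.33, 0.33, 0.33, 0.33, 0.33]
}}

```text
t: 25.25
tool_pos: [0.5214, -0.14, 0.1178]
tool_rot: [-0.776, 1.722, -1.714]
contact_force: [0.6, 0.2, 0.4]
opening: 0.0281
```

```bash
python3 - <<'E'
from inv import *
from zoom import enh
lev()
im=ctrl.get_image('top'); cv2.imwrite('pics/t23f.png',im[:,:,::-1])
a=[];
for f in('pics/t11f.png','pics/t23f.png'):
    enh(cv2.imread(f),(215,163,265,195),14,'pics/tmp.png',.55); a.append(cv2.imread('pics/tmp.png'))
cv2.imwrite('pics/cmp23.png',cv2.resize(np.vstack(a),None,fx=.66,fy=.66))
E
python3 wa.py pics/t23f.png 2>/dev/null
```

```text
tool clamp [-0.0879 -0.0813] r 0.1197 a -0.746 yaw-err 0.015 Ftool [-0.51 -0.38  0.31]
pics/t23f.png
[[-19.0, 38.5, 89.0, -15.0], [-0.5, 38.3, 17.0, -22.4], [-33.3, 31.1, 62.0, -24.8], [-26.3, 14.5, 9.0, -55.8], [-6.9, 11.7, 37.0, -12.8], [-18.4, -2.3, 42.0, -16.7], [-26.7, -14.3, 15.0, -37.4], [11.8, -26.3, 15.0, -13.0], [38.1, -29.3, 15.0, -27.5], [-29.5, -32.8, 41.0, -13.0], [-38.4, -38.7, 34.0, -16.0], [21.4, -38.6, 38.0, -22.3]]
```

View pics/cmp23.png

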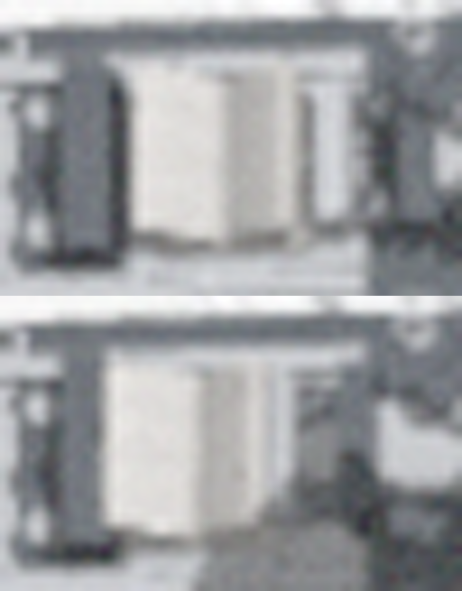

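```bash
python3 - <<'E'
from inv import *
ys=np.arange(.08,.185,.0005); xs=np.linspace(.004,.018,15)
def prof(f,z):
    g=cv2.imread(f).astype(np.float32).mean(2); o=0
    for x in xs:
        uv=T.proj(W(p,np.c_[np.full(len(ys),x),ys,np.full(len(ys),z)])).astype(np.float32)
        o=o+cv2.remap(g,uv[:,0].reshape(1,-1),uv[:,1].reshape(1,-1),cv2.INTER_CUBIC)[0]
    return o/len(xs)
P={f:prof(f'pics/{f}f.png',.056) for f in('t11','t19','t23')}
P['t0']=prof('pics/top0.png',.056)
for i in range(0,len(ys),4): print('%.1f'%(ys[i]*1e3),*['%4d'%P[k][i] for k in('t0','t11','t19','t23')])
E
```

```text
80.0   26   30   46   79
82.0   31   36   43   65
84.0   33   37   38   50
86.0   36   41   33   44
88.0   43   48   37   43
90.0   55   60   46   43
92.0   77   83   49   44
94.0   98  107   53   45
96.0  109  120   57   45
98.0  109  121   61   45
100.0  105  117   75   49
102.0   87   95   94   49
104.0   64   64  108   46
106.0   58   65  114   49
108.0   65   87  105   70
110.0   79  108   95   97
112.0   94  114   99  112
114.0  103  108  113  107
116.0  105   96  117   99
118.0  104   92  104  107
120.0  104   89   95  119
122.0  105   87   91  118
124.0  106   86   91  103
126.0  104   83   90   94
128.0  104   88   87   91
130.0  104  101   88   91
132.0  103  117   98   89
134.0  102  128  114   86
136.0  102  131  128   89
138.0  101  131  132  102
140.0  102  130  134  119
142.0  102  130  134  130
144.0  102  130  133  132
146.0  103  131  133  133
148.0  102  133  134  133
150.0  101  134  136  133
152.0  103  136  136  134
154.0  105  139  138  134
156.0   97  124  141  134
158.0   79   90  139  137
160.0   53   46  110  139
162.0   28   17   59  142
164.0   19   18   24  135
166.0   27   32   31  105
168.0   36   43   41   65
170.0   39   45   45   41
172.0   39   42   43   42
174.0   39   42   43   43
176.0   39   43   45   45
178.0   39   42   46   44
180.0   32   37   38   37
182.0   30   35   35   34
184.0   40   44   45   45
```

{"api": "servo_tool", "payload": {
  "delta_pos": [
    [0.001, 0, -0.0145],
    [-0.001, 0, -0.0145],
    [-0.001, 0, -0.0145],
    [0, 0, 0]
  ],
  "dr": [
    [0, 7, 0],
    [0, 6.9, 0],
    [0, 6.9, 0],
    [0, 0, 0]
  ],
  "grip": [0.33, 0.33, 0.33, 0.33]
}}

```text
t: 25.8
tool_pos: [0.4952, -0.1074, 0.1182]
tool_rot: [-0.466, 1.958, -1.961]
contact_force: [0.9, -0.9, -1.0]
opening: 0.0283
```

```bash
python3 - <<'E'
from inv import *
fr(3);lev()
E
```

```text
t 25.95 a -0.403 r 0.1204 Fz [1.19, 0.83, 0.65, 1.39] mean [-0.33  0.85  1.01]
tool clamp [-0.1108 -0.0472] r 0.1204 a -0.403 yaw-err -0.021 Ftool [-0.82  1.12  1.39]
```

{"api": "servo_tool", "payload": {
  "delta_pos": [
    [-0.001, 0, -0.0145],
    [-0.001, 0, -0.0145]
  ],
  "dr": [
    [0, 6.5, 0],
    [0, 6.5, 0]
  ],
  "grip": [0.33, 0.33]
}}

```text
t: 26.2
tool_pos: [0.4861, -0.0834, 0.1185]
tool_rot: [-0.246, 2.09, -2.103]
contact_force: [-1.8, -5.4, -0.3]
opening: 0.0283
```

```bash
python3 - <<'E'
from inv import *
fr(4);lev()
im=ctrl.get_image('side'); cv2.imwrite('pics/s24f.png',im[:,:,::-1])
im=ctrl.get_image('top'); cv2.imwrite('pics/t24f.png',im[:,:,::-1])
from zoom import enh
enh(im[:,:,::-1],(200,150,320,235),6.6,'pics/t24.png',.6)
E
python3 wa.py pics/t24f.png 2>/dev/null
```

```text
t 26.40 a -0.177 r 0.1196 Fz [4.81, 1.98, 2.22, 1.56, 2.98] mean [1.67 0.64 2.71]
tool clamp [-0.1177 -0.021 ] r 0.1196 a -0.177 yaw-err -0.023 Ftool [1.39 1.13 2.98]
pics/t24f.png
[[-13.1, 38.5, 81.0, -16.2], [36.1, 32.8, 42.0, -28.8], [-38.3, 27.8, 27.0, -30.3], [10.1, 26.8, 10.0, -52.3], [-18.6, 22.3, 11.0, -34.3], [10.4, 7.3, 29.0, -20.0], [27.7, 3.1, 21.0, -26.0]]
```

View pics/t24.png

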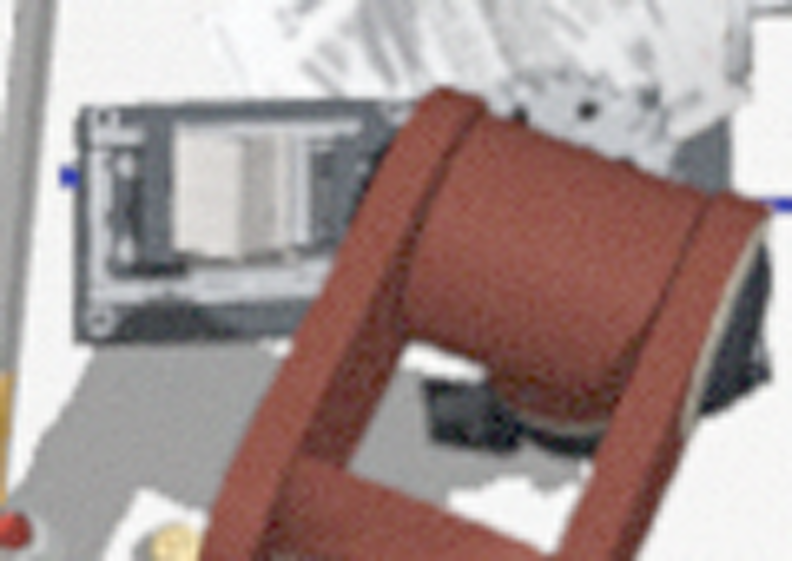

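{"api": "servo_tool", "payload": {
  "delta_pos": [
    [0, 0, 0.004],
    [0, 0, 0.004],
    [0, 0, 0],
    [0, 0, 0]
  ],
  "dr": [
    [0, 0, 0],
    [0, 0, 0],
    [0, 0, 0],
    [0, 0, 0]
  ],
  "grip": [0.35, 0.4, 0.5, 0.55]
}}

```text
t: 27.0
tool_pos: [0.4895, -0.0911, 0.1188]
tool_rot: [-0.249, 2.09, -2.094]
contact_force: [0.3, 0.4, -0.7]
opening: 0.0467
```

```bash
python3 - <<'E'
from inv import *
fr(2);lev()
im=ctrl.get_image('side'); cv2.imwrite('pics/s25f.png',im[:,:,::-1])
from zoom import enh
enh(im[:,:,::-1],(230,160,370,260),5.5,'pics/s25.png',.55)
E
```

```text
t 27.10 a -0.253 r 0.1192 Fz [-0.3, -0.4, -0.42] mean [-0.31  0.36 -0.37]
tool clamp [-0.1154 -0.0298] r 0.1192 a -0.253 yaw-err -0.099 Ftool [-0.11  0.15 -0.42]
```

View pics/s25.png

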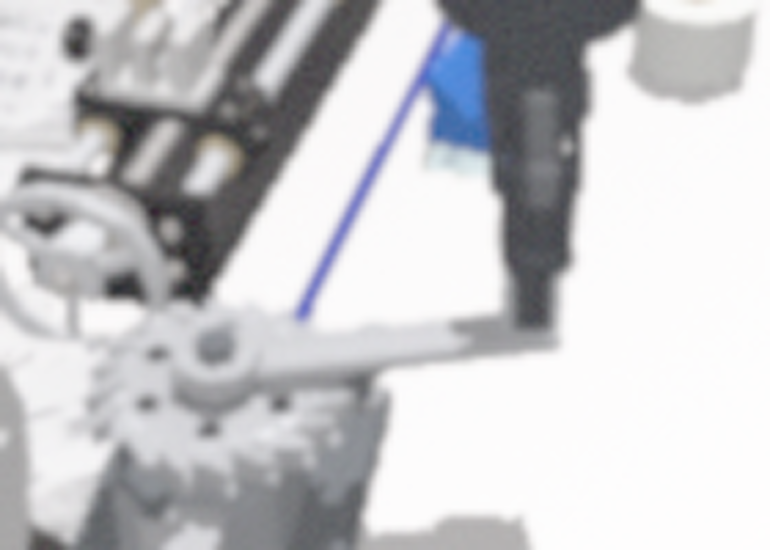

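{"api": "servo_tool", "payload": {
  "delta_pos": [
    [0, -0.01, 0],
    [0, -0.03, 0],
    [0, -0.04, 0],
    [0, -0.04, 0],
    [0, 0, 0]
  ],
  "dr": [
    [0, 0, 0],
    [0, 0, 0],
    [0, 0, 0],
    [0, 0, 0],
    [0, 0, 0]
  ],
  "grip": [0.55, 0.55, 0.55, 0.55, 0.55]
}}

```text
t: 27.78
tool_pos: [0.4888, -0.0902, 0.2449]
tool_rot: [-0.248, 2.088, -2.094]
contact_force: [0.3, -0.9, -0.1]
opening: 0.0467
```

```bash
python3 - <<'E'
from inv import *
lev()
rows([tgt(.38,-.24,.26,-1.)],vmax=.05)
E
```

```text
tool clamp [-0.1161 -0.0289] r 0.1196 a -0.244 yaw-err -0.090 Ftool [-0.08  0.12  0.91]
t 27.77 pos [ 0.4888 -0.0902  0.2449] yaw -1.3294 tilt [ 0.0051 -0.0019 -1.    ] q [-0.332 -0.264  1.907 -0.     1.494  0.997] F [ 0.3 -0.9 -0.1] op 0.0467
"delta_pos": [[0.05, -0.0054, 0.0423], [0.05, -0.005, 0.0331], [0.05, -0.0046, 0.0259], [0.0031, -0.0003, 0.0012]]
"dr": [[-0.08, -6.68, -0.08], [-0.07, -6.12, -0.07], [-0.07, -5.74, -0.07], [-0.0, -0.34, -0.0]]
rows 4
```

{"api": "servo_tool", "payload": {
  "delta_pos": [
    [0.05, -0.005, 0.042],
    [0.05, -0.005, 0.033],
    [0.05, -0.005, 0.026],
    [0, 0, 0]
  ],
  "dr": [
    [0, -6, 0],
    [0, -6, 0],
    [0, -6, 0],
    [0, 0, 0]
  ],
  "grip": [0.55, 0.55, 0.55, 0.55]
}}

```text
t: 28.28
tool_pos: [0.3798, -0.2363, 0.2583]
tool_rot: [-0.552, 1.894, -1.899]
contact_force: [1.1, 0.7, -0.0]
opening: 0.0471
```

```bash
python3 - <<'E'
from inv import *
from zoom import enh
lev()
im=ctrl.get_image('top'); cv2.imwrite('pics/t26f.png',im[:,:,::-1]); enh(im[:,:,::-1],(190,150,320,245),6,'pics/t26.png',.6)
im=ctrl.get_image('side'); cv2.imwrite('pics/s26f.png',im[:,:,::-1])
ys=np.arange(.08,.185,.0005); xs=np.linspace(.004,.018,15)
def prof(f,z):
    g=cv2.imread(f).astype(np.float32).mean(2); o=0
    for x in xs:
        uv=T.proj(W(p,np.c_[np.full(len(ys),x),ys,np.full(len(ys),z)])).astype(np.float32)
        o=o+cv2.remap(g,uv[:,0].reshape(1,-1),uv[:,1].reshape(1,-1),cv2.INTER_CUBIC)[0]
    return o/len(xs)
a=prof('pics/t26f.png',.056);b=prof('pics/t23f.png',.056)
for i in range(0,len(ys),4):
    if ys[i]<.125 or .134<ys[i]<.144 or ys[i]>.16: print('%.0f:%d/%d'%(ys[i]*1e3,a[i],b[i]),end=' ')
E
python3 wa.py pics/t26f.png 2>/dev/null
```

```text
tool clamp [-0.2374 -0.1649] r 0.2891 a -0.607 yaw-err -0.124 Ftool [-1.29  0.03 -0.03]
80:86/79 82:82/65 84:68/50 86:48/44 88:39/43 90:43/43 92:45/44 94:43/45 96:41/45 98:42/45 100:43/49 102:44/49 104:45/46 106:48/49 108:67/70 110:93/97 112:109/112 114:104/107 116:96/99 118:105/107 120:116/119 122:115/118 124:101/103 134:82/86 136:88/89 138:102/102 140:117/119 142:128/130 160:134/139 162:138/142 164:132/135 166:102/105 168:63/65 170:39/41 172:42/42 174:43/43 176:44/45 178:43/44 180:38/37 182:35/34 184:44/45 pics/t26f.png
[[-18.9, 38.4, 86.0, -15.7], [-5.4, 39.3, 75.0, -12.8], [33.4, 34.1, 47.0, -23.7], [-38.4, 30.2, 63.0, -23.7], [7.5, 27.5, 12.0, -54.2], [-20.8, 21.3, 7.0, -52.7], [38.3, 20.5, 75.0, -18.7], [-1.2, 6.5, 43.0, -27.3], [27.0, 5.7, 10.0, -55.9], [-7.1, 5.4, 41.0, -27.7], [14.1, -4.9, 75.0, -14.6], [-29.9, -6.0, 9.0, -51.5], [-11.6, -13.4, 41.0, -26.7], [-39.1, -20.7, 73.0, -15.1], [21.2, -21.0, 64.0, -24.3], [-9.9, -27.7, 9.0, -48.2], [37.3, -37.5, 22.0, -34.9], [-34.4, -38.2, 32.0, -32.8], [-21.1, -38.9, 63.0, -16.3], [2.7, -38.1, 65.0, -19.1]]
```

View pics/t26.png

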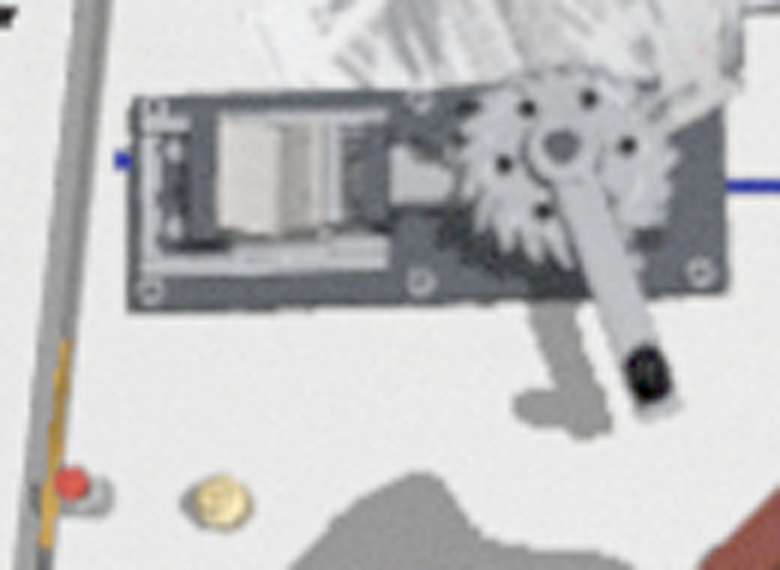

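View pics/s26f.png

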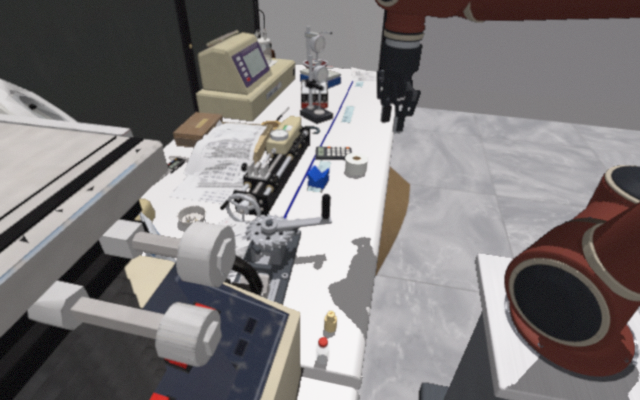

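```bash
python3 - <<'E'
from h import *
a=cv2.imread('pics/side0.png').astype(int); b=cv2.imread('pics/s26f.png').astype(int)
for n,(l,t,r,bb) in dict(weight=(322,308,342,334),vial=(315,332,333,366),roll=(343,150,366,180),blue=(306,160,331,192)).items(): print(n,np.abs(a-b)[t:bb,l:r].mean().round(1))
print(ctrl.finish_job(), ctrl.get_obs()['t'])
E
```

```text
weight 4.9
vial 4.1
roll 4.4
blue 4.2
the job is handed in; nothing more can be done
the job is handed in; nothing more can be done
```

I set the grey V-block upright on the clamp bed, let go of it, and clamped it against the end stop. I handed the job in at about 28 s.

**Block:** I gripped it on its 52 mm faces; the opening read 51–52 mm, so it was the 52 mm pair. The top view showed it square between the rails before clamping and tight against the end stop afterwards.

**Clamping:**
- **Strokes:** I worked the lever back and forth with a loose straddle grip, in two full strokes and one short one. The wheel is held at 8 notches, read from its holes in the top view (about 142–143°, nominal 144°).
- **Tightness:** The pad and block images put first contact with the end stop at about 6.15 notches. That leaves about 1.85 notches of tightening, or roughly 30 N. The uncertainty is about ±0.2 notch.
- **Force at the grip:** It read about 2.2 N resting under load at the end. The highest reading was one noisy 4.8 N while moving, which includes the free-swing drag.

**Last checks:** Nothing was touching the robot, and the pad had not moved from one stroke to the next, so the block is seated. The weight, vial, label roll and blue look-alike showed no visible change from the first side picture.

**Disagreements along the way:**
- My first slack estimate was about 15 mm; the later images gave 16.6 mm, and I used that figure.
- After the first stroke the wheel rested between two notches, at 60°. I put that down to friction with no load on it.

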